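Set the jar divider in the fridge drawer and cam it tight

TASK

Pull the half-open drawer of the small fridge out to its stop, then bring the sliding divider forward until its two yellow pointers meet the red marks on the drawer's rims. Hold it at the marks with one grip across its upright tab and its orange cam lever while you squeeze the lever fully shut against the tab, and finish still gripping both there, without letting go. Leave the two jars in the drawer standing and do not shift the things on the table.

Things in the scene. Friction and masses are not known exactly. Their poses are not given: they have to be found in the camera images.
- drawer (a joint): how far the fridge drawer is pulled out from half-way, in m: -0.110 shut, 0 about half open (where it starts), 0.130 at its stop. It slides out along -x of drawer_handle; friction about 6 N, stays where left. The fridge is a white box 400 mm deep, 400 wide and 200 high, front towards the robot (the drawer front's top is 186 mm up), fixed to the table at a place and yaw that vary.
- drawer_handle (a point): middle of the drawer's bar handle: a level aluminium bar 10 mm thick and 180 mm long, centre line 40 mm in front of the drawer's 15 mm thick front (35 mm clear behind the bar between its posts, which stand 80 mm either side), 165 mm above the table and 35 mm below the fridge's top. Axes: x points straight into the fridge (the pull is along -x), y along the bar, z up.
- mark (a point): the point half-way between the two red marks, on the drawer's centre line, 125 mm above the table. Each mark is a line 5 mm wide (x) and 17 mm long across the top of a rim, 173 mm left and right of this point; they move with the drawer. The point lies 160 mm behind the handle and 105 mm behind the inside of the drawer front. The thin dark ticks are only a scale. Axes as drawer_handle.
- divider (a joint): how far the sliding divider stands behind the red marks (towards the fridge), in m: 0 with its pointers on the marks (a small yellow one at each end of its panel), positive behind, -0.030 to 0.110. It slides along the drawer's x axis with about 2.5 N of friction (less than the lever needs to move, so pressing the lever alone just pushes the divider away) and stays where left.
- grip_tab: the divider's fixed upright grip tab, a dark grey plate 6 mm thick (x), 42 wide (y), 32 high on the drawer's centre line; origin at the middle of its foot, 144 mm above the table, 9 mm behind the panel and pointers (so, at the marks, 9 mm behind mark). The block below it is no thicker (x) than tab and shut lever together; the rest of divider and rims stays below 133 mm.
- tab_top (a point): middle of the top edge of the grip tab, 176 mm above the table and 24 mm below the fridge's top; the tab reaches 3 mm before and behind it. Axes as drawer_handle.
- cam_lever (a joint): angle of the orange cam lever, rad: 0 fully shut (upright, beside the tab), 0.65 fully open, leaning away from the tab towards the drawer front. Hinge 136 mm above the table, level, along y, 15 mm in front of the tab's middle. It takes about 7 N at its tip and stays where it is left; below about 0.4 rad its cam bites on the rail and the divider then takes about 12 N to slide.
- lever_pad: the blade of the cam lever, orange, 7 mm thick, 36 mm wide, 40 mm long from the hinge; origin on the hinge axis; z along the blade to its tip, x (lever shut) towards the tab. Shut, tab and lever together are 22.5 mm thick; open at 0.65 rad they span about 46 mm at the tip.
- lever_tip (a point): middle of the lever's free end: 176 mm above the table and 16 mm in front of the tab's middle when shut, about 167 mm high and 40 mm in front of it when fully open.
- jar_left_mid (a point): small amber jar with a red lid, 60 mm across and 68 high, loose, in the front of the drawer on the left; its centre (34 mm up). The jars stand on the drawer floor, 41 mm above the table, their lids below the rims.
- jar_right_mid (a point): the same size of clear jar with a brass lid, front right in the drawer; its centre.
- big_jar: brown jar with a red lid, 100 mm across and 130 high, on the table to the right; origin at its foot.
- oil_bottle: amber bottle, 64 mm across and 200 high, on the table to the right; origin at its foot.
- bowl: white bowl, 150 mm across and 60 high, on the table to the left; origin at its foot.
- lidded_tub: pale blue tub with an orange lid, 126 x 106 mm and 70 high, on the table to the left; origin at its foot.
- mug: blue mug, 76 mm across and 90 high, on the table to the right; origin at its foot.
- brush: dish brush lying on the table to the right, near the robot; origin at its underside.

How it is judged:
By the outcome, as a careful person would: the job done as asked, in the order asked, and still so for the second after the job is handed in, while the arm keeps its last pose, push and grip.
It also fails if it takes over 58 s, if anything falls off the work surface, if the arm or the gripper's body presses on something with over 40 N, if the wrist force passes 120 N, or if a joint passes its speed limit or range.

ROBOT

A 6-joint arm with a two-finger parallel gripper is mounted at the origin on the work surface. World frame = base frame: x ahead of the robot, y to its left, z up, the work surface at z = 0. Lengths are in m, angles in rad, forces in N, time in s.
With the tool pointing down it reaches from about 0.3 to 0.875 m from the base axis. Payload 6.4 kg.
Tool frame: the origin (TCP) lies midway between the tips of the shut fingers; the grasp point (between the pads) lies 19 mm behind it; z points along the fingers, y is the direction in which the jaws open and shut (so a half turn about z gives the same grasp; the last joint's range is limited). The gripper opens to 85 mm and grips with 20 to 120 N. Pads are 22 mm wide; open, the fingers measure 114 mm over their backs; the gripper's body (76 mm by 85 mm) begins 54 mm behind the grasp point. The pads swing forward as they close: fully open they stand 13 mm farther back than shut.
Start: joints at [0.979, 0.181, 1.607, -0, 1.354, -0.206], TCP at [0.216, 0.533, 0.231] pointing down, gripper open.
Joint ranges: [-2.99, 2.99], [-0.89, 2.07], [0.3, 2.58], [-1.14, 4.28], [0, 2.63], [-3.12, 3.12]. Speed limits (rad/s): [2.57, 2.57, 3.01, 3.14, 3.14, 3.14].

INTERFACE

Orientations are given as a unit quaternion [w, x, y, z].
In Python, from bench import ctrl gives the robot as it stands.
- The arm moves only by the tool apply_moves, never from a script. Its argument "plan" is a list of rows, each an object with "translation": the shift along the tool's x, y, z in m, a list of three; "angular": the turn, a rotation vector about the tool's x, y, z in rad, a list of three; "hand": the finger opening in m, from 0 to 0.0854. In form: [{"translation": [x, y, z], "angular": [rx, ry, rz], "hand": hand}, ...]. A call has 1 to 10 rows; each row shifts and turns the commanded pose from where the row before left it, along the tool's axes as they then stand; what a row does not reach is not made up. A row lasts 1/8 s, in which the tool goes at most 62.5 mm and 10.7 degrees, less where a joint would pass 70% of its speed; a pose out of reach is approached as far as the arm can. A call with a gripper value outside its range is refused whole. The fingers move at their own pace and stop on an object; the grip force is fixed at half the most. Time passes only in rows, so rows that do not move let the fingers close. It gives the time, the measured TCP pose, the force and the opening at its end, in the units of the state.
- ctrl.get_obs(): the state, without advancing time (a new reading comes with each control period).
- ctrl.camera(name): name is "side" or "top"; returns a dict with "img" (400x640x3 uint8, red, green, blue), "K" (3x3 intrinsics, pixels), "k1" (the pictures are not rectified: a ray, as slopes to the right and down, at radius r is drawn at 1 + k1 r^2 times it, then the intrinsics apply), "eye" and "orientation" of the camera in the world. Camera axes: x right, y up, looking along -z (the intrinsics and any distortion apply to the point x, -y, -z); pixel columns grow to the right and rows downward; lengths in m; the calibration is good to about 2 mm. A picture is of the moment at which its call begins. There is no depth.
- ctrl.hand_in(): hands the job in, once; it reports no verdict.
The state is a dict: "time_s": time; "q": joint angles; "dq": joint speeds; "joint_efforts": joint torques, N m; "eef_pos": TCP position; "eef_rot": TCP orientation; "wrist_force": force on the tool from outside, world axes, zero at the start; "torque": the same for the moment, N m; "opening": opening from 0.0 (shut) to 1.0 (fully open).
Only numpy, scipy, OpenCV 4.12 (cv2) and the standard library are available. Lean on these libraries where they do the work, as an engineer would, in place of code of your own. Each camera call takes 0.05 s, during which the arm holds its last target.

## Working session

There is one attempt and no reset: what is moved stays moved. The work goes in short steps, Python scripts to look and compute and a tool call to move; the robot and the scene stay as the last step left them, time stands still between calls to the robot, and variables do not carry over. Pictures are saved under pics/ and viewed, and the job is handed in when it is done.

Besides the shell and the picture viewer there is one more tool, called after "Request:" as name(argument=value, ...) on one line, values as JSON. apply_moves: Moves the arm, as the interface text tells. Its arguments: {"type":"object","properties":{"plan":{"type":"array","items":{"type":"object","properties":{"translation":{"type":"array","items":{"type":"number"}},"angular":{"type":"array","items":{"type":"number"}},"hand":{"type":"number"}}}}},"required":["plan"]}

```bash
ls; mkdir -p pics
python3 - <<'E'
from bench import ctrl
import cv2
for n in("side","top"):
    c=ctrl.camera(n); cv2.imwrite(f"pics/{n}0.png",c["img"][:,:,::-1]); print(n,c["K"],c["k1"],c["eye"],c["orientation"])
print(ctrl.get_obs())
E
```

```text
pics
side [[435.41184222   0.         318.11387638]
 [  0.         435.41184222 204.80953289]
 [  0.           0.           1.        ]] -0.0006532243840982658 [ 1.02610241 -1.18656139  1.32889561] [0.90182797 0.38057128 0.08633254 0.18552227]
top [[447.57328915   0.         319.86978583]
 [  0.         447.57328915 191.13794526]
 [  0.           0.           1.        ]] 0.029037260030879353 [ 0.42937723 -0.07796918  1.87552502] [ 0.71745637  0.02348384 -0.01146442 -0.69611309]
{'time_s': 0.1, 'q': array([ 9.78703011e-01,  1.81488605e-01,  1.60791205e+00, -7.71381271e-06,
        1.35383500e+00, -2.06309627e-01]), 'dq': array([-0.00056903, -0.0011685 , -0.00139381,  0.00031213,  0.00046015,
       -0.000524  ]), 'joint_efforts': array([ 1.59782528e-03, -4.45873725e+01, -3.52236593e+01, -1.06938651e-04,
        4.16020179e-03,  1.00660750e-04]), 'eef_pos': array([0.21606362, 0.53230967, 0.23046002]), 'eef_rot': array([-3.15832539e-04,  1.91697023e-01,  9.81453808e-01, -7.58369063e-04]), 'wrist_force': array([-0.50852341,  0.03052108,  0.63858133]), 'torque': array([-0.01137171,  0.04133299, -0.00310736]), 'opening': 1.0031921187632291}
```

View pics/side0.png

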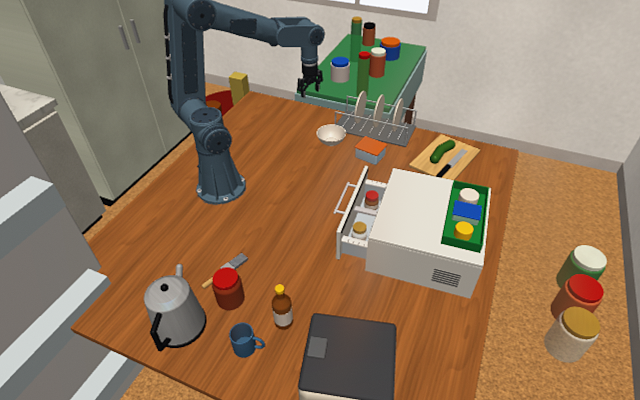

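View pics/top0.png

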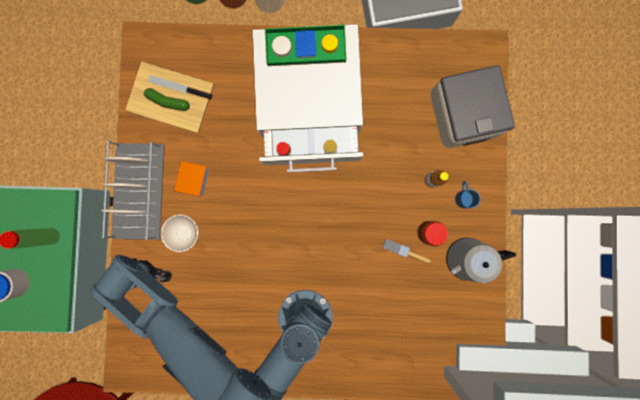

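The side view shows the drawer handle near (345,205). In the top view the handle bar is near (312,168) and the fridge front edge near row 127. I'll zoom in next.

```bash
cat > h.py <<'E'
import numpy as np, cv2
from scipy.spatial.transform import Rotation as R
def Rq(q): return R.from_quat([q[1],q[2],q[3],q[0]]).as_matrix()
def ray(c,uv):
    K=c["K"];x=(uv[0]-K[0,2])/K[0,0];y=(uv[1]-K[1,2])/K[1,1]
    rd=np.hypot(x,y);r=rd
    for _ in range(20): r=rd/(1+c["k1"]*r*r)
    s=r/rd if rd>0 else 1
    return np.array(c["eye"]),Rq(c["orientation"])@np.array([x*s,-y*s,-1])
def onz(c,uv,z):
    e,d=ray(c,uv);return e+d*(z-e[2])/d[2]
def proj(c,p):
    v=Rq(c["orientation"]).T@(np.array(p)-c["eye"]);x=v[0]/-v[2];y=-v[1]/-v[2]
    s=1+c["k1"]*(x*x+y*y);K=c["K"]
    return np.array([K[0,0]*x*s+K[0,2],K[1,1]*y*s+K[1,2]])
def tri(c1,u1,c2,u2):
    e1,d1=ray(c1,u1);e2,d2=ray(c2,u2)
    A=np.stack([d1,-d2],1);t=np.linalg.lstsq(A,e2-e1,rcond=None)[0]
    a=e1+d1*t[0];b=e2+d2*t[1];return (a+b)/2,np.linalg.norm(a-b)
def crop(c,fn,x0,y0,w,h,f):
    im=cv2.resize(c["img"][y0:y0+h,x0:x0+w],None,fx=f,fy=f,interpolation=cv2.INTER_CUBIC)
    cv2.imwrite(fn,im[:,:,::-1])
E
python3 - <<'E'
from bench import ctrl
from h import *
crop(ctrl.camera("side"),"pics/s1.png",325,160,100,100,6)
crop(ctrl.camera("top"),"pics/t1.png",245,110,125,75,6)
E
```

```text
(no output)
```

View pics/s1.png

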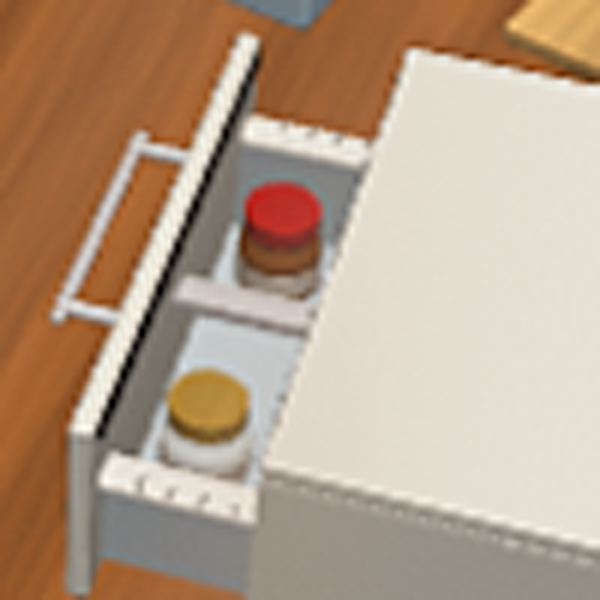

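View pics/t1.png

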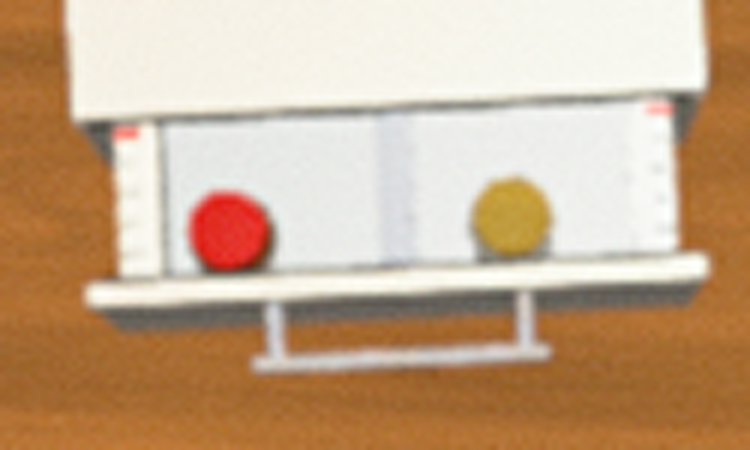

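Run:
```python
from bench import ctrl
from h import *
t=ctrl.camera("top");s=ctrl.camera("side")
T=lambda u,v:((u+.5)/6-.5+245,(v+.5)/6-.5+110)
S=lambda u,v:((u+.5)/6-.5+325,(v+.5)/6-.5+160)
bl=onz(t,T(253,361),.167);br=onz(t,T(551,350),.167);print("bar",bl,br,(bl+br)/2,np.linalg.norm(bl-br),np.degrees(np.arctan2((br-bl)[0],-(br-bl)[1])))
print("barside",onz(s,S(140,138),.167),onz(s,S(59,312),.167))
a=onz(t,T(76,122),.2);b=onz(t,T(705,90),.2);print("fridge front",a,b,np.linalg.norm(a-b),np.degrees(np.arctan2((b-a)[0],-(b-a)[1])))
print("fridge side", onz(s,S(412,50),.2),onz(s,S(265,468),.2))
a=onz(t,T(126,133),.125);b=onz(t,T(659,108),.125);print("marks",a,b,(a+b)/2,np.linalg.norm(a-b),np.degrees(np.arctan2((b-a)[0],-(b-a)[1])))
# tight fit with bar colour in the top
print(onz(t,T(87,285),.186),onz(t,T(709,255),.186))
for n,u in(("redlid",(228,231)),("brass",(512,216))): print(n,onz(t,T(*u),.109))
```

```text
bar [0.59176786 0.08187569 0.167     ] [ 0.60434347 -0.10825002  0.167     ] [ 0.59805566 -0.01318717  0.167     ] 0.1905411498150762 3.7842388534703133
barside [0.58945679 0.07182948 0.167     ] [ 0.60147629 -0.10312096  0.167     ]
fridge front [0.7363055  0.19542988 0.2       ] [ 0.76750111 -0.1995158   0.2       ] 0.39617578856376934 4.516250496670507
fridge side [0.7397503  0.19179704 0.2       ] [ 0.77043733 -0.20574294  0.2       ]
marks [0.74370407 0.17448217 0.125     ] [ 0.76994232 -0.17516258  0.125     ] [ 7.56823193e-01 -3.40204582e-04  1.25000000e-01] 0.3506278631541228 4.291580744305694
[0.63515232 0.1869257  0.186     ] [ 0.66544281 -0.20583998  0.186     ]
redlid [0.68316293 0.10680831 0.109     ]
brass [ 0.69847655 -0.080926    0.109     ]
```

```bash
cat >> h.py <<'E'
PSI=np.radians(4.4)
XA=np.array([np.cos(PSI),np.sin(PSI),0]);YA=np.array([-np.sin(PSI),np.cos(PSI),0])
# target tool frame: y=+XA, z down, x = y x z
RT=np.stack([np.cross(XA,[0,0,-1]),XA,[0,0,-1]],1)
def rows(o,p,n,Rt=None):
    Rt=RT if Rt is None else Rt
    R0=Rq(o["eef_rot"]);p0=np.array(o["eef_pos"])
    w=R.from_matrix(R0.T@Rt).as_rotvec()/n
    print("total",np.linalg.norm(p-p0),"rot",np.linalg.norm(w)*n)
    Rc=R0
    for i in range(n):
        print(np.round(Rc.T@((p-p0)/n),4),np.round(w,4)); Rc=Rc@R.from_rotvec(w).as_matrix()
E
python3 - <<'E'
from bench import ctrl
from h import *
rows(ctrl.get_obs(),np.array([.597,-.013,.24]),14)
E
```

```text
total 0.6653830608319093 rot 1.1081992496917805
[-0.0399 -0.0259 -0.0006] [-0.      0.      0.0792]
[-0.0418 -0.0226 -0.0006] [-0.      0.      0.0792]
[-0.0434 -0.0193 -0.0006] [-0.      0.      0.0792]
[-0.0448 -0.0158 -0.0006] [-0.      0.      0.0792]
[-0.0459 -0.0122 -0.0006] [-0.      0.      0.0792]
[-0.0468 -0.0085 -0.0006] [-0.      0.      0.0792]
[-0.0473 -0.0048 -0.0006] [-0.      0.      0.0792]
[-0.0475 -0.001  -0.0006] [-0.      0.      0.0792]
[-0.0474  0.0027 -0.0006] [-0.      0.      0.0792]
[-0.0471  0.0065 -0.0006] [-0.      0.      0.0792]
[-0.0464  0.0102 -0.0006] [-0.      0.      0.0792]
[-0.0455  0.0138 -0.0006] [-0.      0.      0.0792]
[-0.0442  0.0174 -0.0006] [-0.      0.      0.0792]
[-0.0427  0.0208 -0.0006] [-0.      0.      0.0792]
```

Request:
apply_moves(plan=[{"translation":[-0.04,-0.026,-0.001],"angular":[0,0,0.079],"hand":0.034},{"translation":[-0.042,-0.023,-0.001],"angular":[0,0,0.079],"hand":0.034},{"translation":[-0.043,-0.019,-0.001],"angular":[0,0,0.079],"hand":0.034},{"translation":[-0.045,-0.016,-0.001],"angular":[0,0,0.079],"hand":0.034},{"translation":[-0.046,-0.012,-0.001],"angular":[0,0,0.079],"hand":0.034},{"translation":[-0.047,-0.008,-0.001],"angular":[0,0,0.079],"hand":0.034},{"translation":[-0.047,-0.005,-0.001],"angular":[0,0,0.079],"hand":0.034}])

```text
time_s: 1.18
eef_pos: [0.4078, 0.2586, 0.2385]
eef_rot: [0.0, 0.454, 0.891, 0.0]
wrist_force: [0.3, 0.2, -0.7]
opening: 0.396
```

Request:
apply_moves(plan=[{"translation":[-0.047,-0.001,-0.001],"angular":[0,0,0.079],"hand":0.034},{"translation":[-0.047,0.003,0],"angular":[0,0,0.079],"hand":0.034},{"translation":[-0.047,0.006,0],"angular":[0,0,0.079],"hand":0.034},{"translation":[-0.046,0.01,0],"angular":[0,0,0.079],"hand":0.034},{"translation":[-0.045,0.014,0],"angular":[0,0,0.079],"hand":0.034},{"translation":[-0.044,0.017,0],"angular":[0,0,0.079],"hand":0.034},{"translation":[-0.043,0.021,0],"angular":[0,0,0.079],"hand":0.034},{"translation":[0,0,0],"angular":[0,0,0],"hand":0.034},{"translation":[0,0,0],"angular":[0,0,0],"hand":0.034}])

```text
time_s: 2.3
eef_pos: [0.5962, -0.0108, 0.2389]
eef_rot: [-0.001, 0.679, 0.735, -0.0]
wrist_force: [-0.4, -0.6, -0.6]
opening: 0.398
```

Run:
```python
from bench import ctrl
from h import *
o=ctrl.get_obs();print(o["eef_pos"],o["opening"]*.085,o["q"],o["wrist_force"])
rows(o,np.array([.597,-.013,.24]),1)
crop(ctrl.camera("side"),"pics/s2.png",300,120,160,140,5)
crop(ctrl.camera("top"),"pics/t2.png",245,110,125,75,6)
```

```text
[ 0.59620678 -0.01076791  0.23885962] 0.033829214143159224 [-2.17111574e-01  2.22106406e-01  1.54267418e+00  3.63351878e-04
  1.37796419e+00 -2.96291752e-01] [-0.38563074 -0.62048325 -0.58986644]
total 0.002629045473923492 rot 0.0026110729796290353
[-0.0023  0.0006 -0.0011] [-0.001  -0.0007  0.0023]
```

View pics/s2.png

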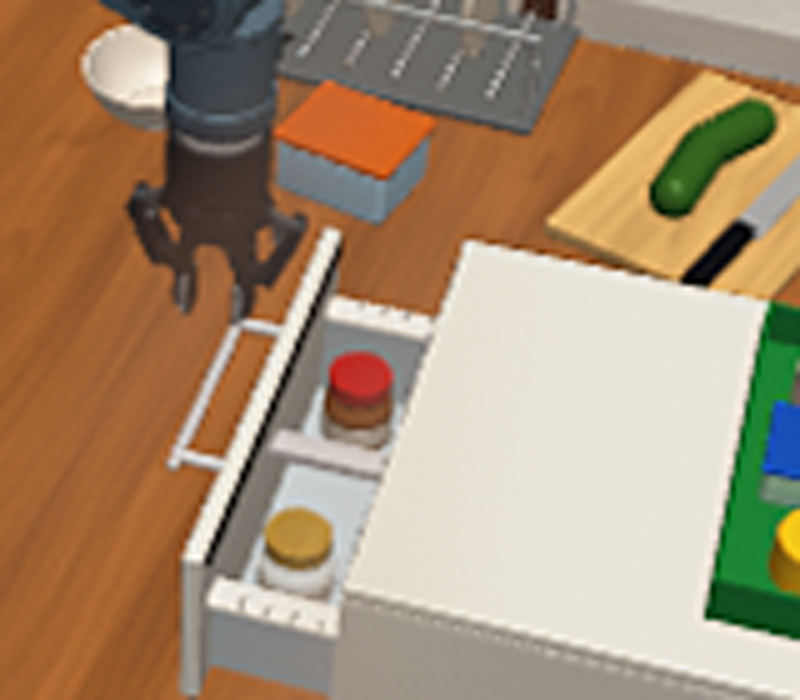

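View pics/t2.png

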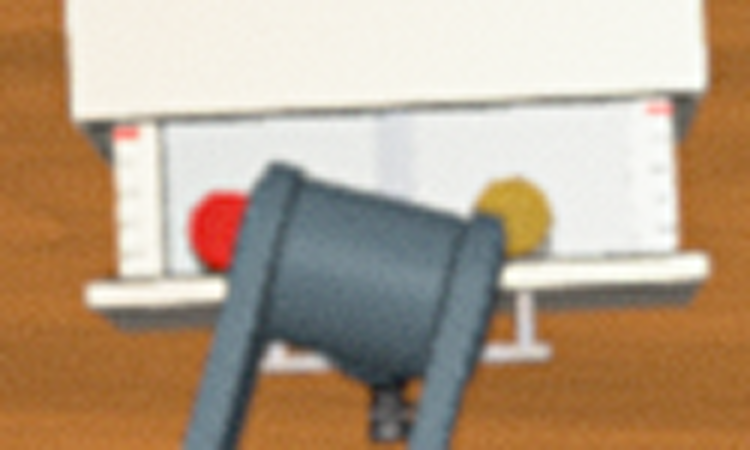

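The tool stands over the bar with its fingers straddling it: in the side crop the tips are at (183,310) and (240,315), and the bar end at (238,325). I'm going down.

Request:
apply_moves(plan=[{"translation":[-0.002,0.001,0.03],"angular":[0,0,0.002],"hand":0.034},{"translation":[0,0,0.03],"angular":[0,0,0],"hand":0.034},{"translation":[0,0,0.015],"angular":[0,0,0],"hand":0.034},{"translation":[0,0,0.015],"angular":[0,0,0],"hand":0.034},{"translation":[0,0,0],"angular":[0,0,0],"hand":0.034}])

```text
time_s: 3.02
eef_pos: [0.5972, -0.0125, 0.1485]
eef_rot: [-0.001, 0.679, 0.734, -0.0]
wrist_force: [-0.0, 0.2, 0.2]
opening: 0.401
```

Run:
```python
from bench import ctrl
from h import *
crop(ctrl.camera("side"),"pics/s3.png",320,140,100,100,6)
```

```text
(no output)
```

View pics/s3.png

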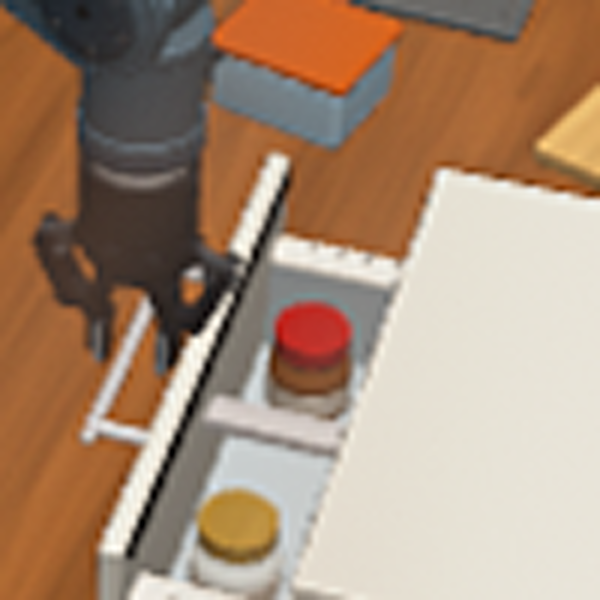

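The bar passes at about (126,355), between the fingertips at (98,355) and (163,368). No contact so far. Closing the fingers.

Request:
apply_moves(plan=[{"translation":[0,0,0],"angular":[0,0,0],"hand":0.0},{"translation":[0,0,0],"angular":[0,0,0],"hand":0.0},{"translation":[0,0,0],"angular":[0,0,0],"hand":0.0},{"translation":[0,0,0],"angular":[0,0,0],"hand":0.0}])

```text
time_s: 3.58
eef_pos: [0.5978, -0.0131, 0.1504]
eef_rot: [0.0, 0.679, 0.734, -0.0]
wrist_force: [-5.9, -0.5, 5.8]
opening: 0.087
```

Request:
apply_moves(plan=[{"translation":[0,-0.003,0],"angular":[0,0,0],"hand":0.0},{"translation":[0,-0.006,0],"angular":[0,0,0],"hand":0.0},{"translation":[0,-0.009,0],"angular":[0,0,0],"hand":0.0},{"translation":[0,-0.01,0],"angular":[0,0,0],"hand":0.0},{"translation":[0,-0.01,0],"angular":[0,0,0],"hand":0.0},{"translation":[0,-0.01,0],"angular":[0,0,0],"hand":0.0},{"translation":[0,-0.01,0],"angular":[0,0,0],"hand":0.0},{"translation":[0,-0.01,0],"angular":[0,0,0],"hand":0.0}])

```text
time_s: 4.58
eef_pos: [0.5321, -0.018, 0.1504]
eef_rot: [0.002, 0.679, 0.734, 0.002]
wrist_force: [6.3, 2.5, -0.9]
opening: 0.095
```

Request:
apply_moves(plan=[{"translation":[0,-0.01,0],"angular":[0,0,0],"hand":0.0},{"translation":[0,-0.01,0],"angular":[0,0,0],"hand":0.0},{"translation":[0,-0.01,0],"angular":[0,0,0],"hand":0.0},{"translation":[0,-0.01,0],"angular":[0,0,0],"hand":0.0},{"translation":[0,-0.007,0],"angular":[0,0,0],"hand":0.0},{"translation":[0,-0.004,0],"angular":[0,0,0],"hand":0.0},{"translation":[0,0,0],"angular":[0,0,0],"hand":0.0}])

```text
time_s: 5.45
eef_pos: [0.4805, -0.0219, 0.1504]
eef_rot: [0.001, 0.679, 0.734, 0.001]
wrist_force: [3.3, 4.4, 3.7]
opening: 0.089
```

Request:
apply_moves(plan=[{"translation":[0,-0.004,0],"angular":[0,0,0],"hand":0.0},{"translation":[0,-0.004,0],"angular":[0,0,0],"hand":0.0},{"translation":[0,-0.003,0],"angular":[0,0,0],"hand":0.0},{"translation":[0,-0.002,0],"angular":[0,0,0],"hand":0.0}])

```text
time_s: 5.95
eef_pos: [0.468, -0.0228, 0.1504]
eef_rot: [0.002, 0.679, 0.734, 0.002]
wrist_force: [6.0, 4.5, 2.6]
opening: 0.091
```

Request:
apply_moves(plan=[{"translation":[0,-0.002,0],"angular":[0,0,0],"hand":0.0},{"translation":[0,0,0],"angular":[0,0,0],"hand":0.0}])

```text
time_s: 6.2
eef_pos: [0.4658, -0.023, 0.1504]
eef_rot: [0.001, 0.679, 0.734, 0.001]
wrist_force: [4.9, 4.5, 4.0]
opening: 0.089
```

Request:
apply_moves(plan=[{"translation":[0,-0.002,0],"angular":[0,0,0],"hand":0.0},{"translation":[0,0,0],"angular":[0,0,0],"hand":0.0}])

```text
time_s: 6.45
eef_pos: [0.4639, -0.0231, 0.1504]
eef_rot: [0.001, 0.679, 0.734, 0.002]
wrist_force: [4.3, 4.4, 3.9]
opening: 0.087
```

Run:
```python
from bench import ctrl
from h import *
crop(ctrl.camera("side"),"pics/s4.png",300,140,125,110,6)
crop(ctrl.camera("top"),"pics/t4.png",245,110,130,100,6)
```

```text
(no output)
```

View pics/s4.png

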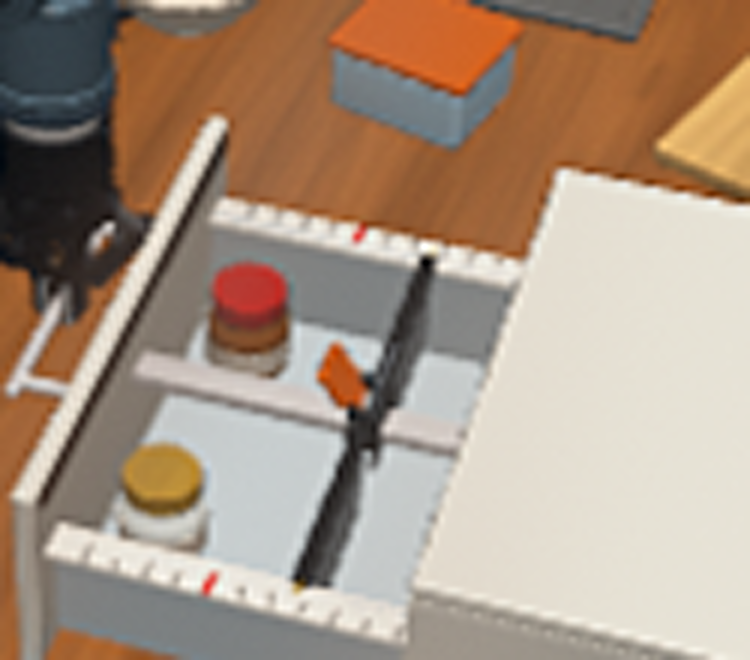

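View pics/t4.png

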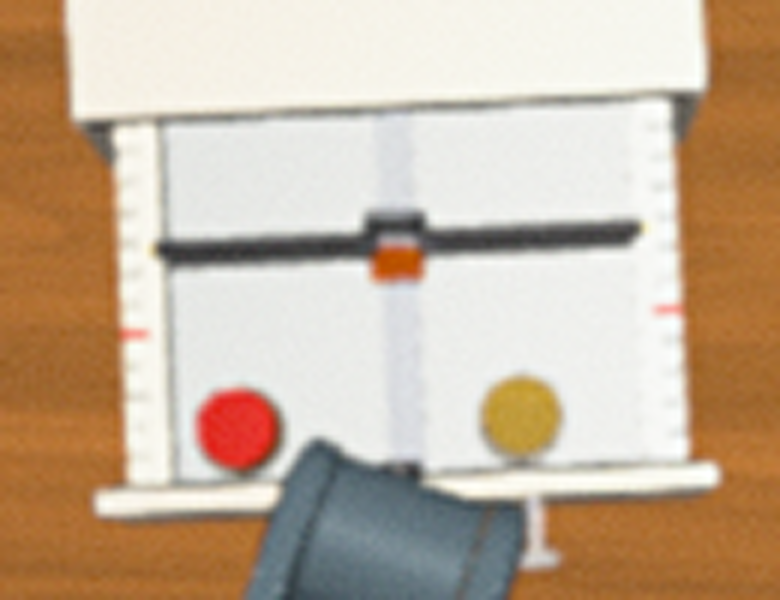

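Run:
```python
from bench import ctrl
from h import *
t=ctrl.camera("top");s=ctrl.camera("side")
T=lambda u,v:((u+.5)/6-.5+245,(v+.5)/6-.5+110)
S=lambda u,v:((u+.5)/6-.5+300,(v+.5)/6-.5+140)
for nm,l,r,z in(("marks",T(134,334),T(669,310),.125),):
    a=onz(t,l,z);b=onz(t,r,z);print(nm,a,b,(a+b)/2,np.linalg.norm(a-b),np.degrees(np.arctan2((b-a)[0],-(b-a)[1])))
print("ptr",onz(t,T(156,250),.128),onz(t,T(642,229),.128))
a=onz(s,S(360,233),.125);b=onz(s,S(210,583),.125);print("marks side",a,b,(a+b)/2)
a=onz(s,S(428,247),.128);b=onz(s,S(299,587),.128);print("ptr side",a,b,(a+b)/2)
print("tab top",onz(t,T(396,217),.176),"lever tip",onz(t,T(397,272),.167))
```

```text
marks [0.61122565 0.16446108 0.125     ] [ 0.63710081 -0.18531273  0.125     ] [ 0.62416323 -0.01042582  0.125     ] 0.3507295912007691 4.2308542745250675
ptr [0.66656227 0.15160412 0.128     ] [ 0.68940425 -0.16607769  0.128     ]
marks side [0.60968356 0.16134712 0.125     ] [ 0.6360917 -0.185609   0.125    ] [ 0.62288763 -0.01213094  0.125     ]
ptr side [0.65958586 0.16209696 0.128     ] [ 0.6885122  -0.16996766  0.128     ] [ 0.67404903 -0.00393535  0.128     ]
tab top [ 0.68555292 -0.00699175  0.176     ] lever tip [ 0.65155611 -0.00837096  0.167     ]
```

Request:
apply_moves(plan=[{"translation":[0,-0.002,0],"angular":[0,0,0],"hand":0.0},{"translation":[0,-0.002,0],"angular":[0,0,0],"hand":0.0},{"translation":[0,0,0],"angular":[0,0,0],"hand":0.0}])

```text
time_s: 7.02
eef_pos: [0.4599, -0.0234, 0.1504]
eef_rot: [0.001, 0.679, 0.734, 0.001]
wrist_force: [4.2, 4.4, 3.3]
opening: 0.085
```

```bash
cat >> h.py <<'E'
def redmarks(c,z=.125,show=False):
    im=c["img"].astype(int);m=((im[:,:,0]-im[:,:,1]>60)&(im[:,:,0]-im[:,:,2]>60)&(im[:,:,0]>170)).astype(np.uint8)
    n,l,st,ce=cv2.connectedComponentsWithStats(m)
    wt=np.clip(im[:,:,0]-im[:,:,1],0,None)
    out=[]
    for i in range(1,n):
        x,y,w,h,a=st[i]
        p=onz(c,ce[i],z)
        if a<30 and .45<p[0]<.8 and abs(p[1])<.25:
            ys,xs=np.mgrid[y-2:y+h+2,x-2:x+w+2];ww=wt[ys,xs]*(wt[ys,xs]>25);u=(np.array([(xs*ww).sum(),(ys*ww).sum()])/ww.sum())
            out.append((onz(c,u,z),a))
    return out
E
python3 - <<'E'
from bench import ctrl
from h import *
for n in("top","side"):
    for p,a in redmarks(ctrl.camera(n)): print(n,p.round(4),a)
E
```

```text
top [0.745  0.2361 0.125 ] 1
top [0.7327 0.2437 0.125 ] 1
top [0.7291 0.2355 0.125 ] 1
top [0.7137 0.2153 0.125 ] 1
top [0.7093 0.2308 0.125 ] 1
top [ 0.7076 -0.201   0.125 ] 3
top [ 0.6819 -0.1979  0.125 ] 3
top [ 0.6552 -0.2315  0.125 ] 1
top [0.6061 0.1738 0.125 ] 7
top [ 0.5155 -0.2428  0.125 ] 20
top [0.5042 0.2153 0.125 ] 1
top [0.469  0.2178 0.125 ] 1
top [ 0.4801 -0.154   0.125 ] 1
top [ 0.4788 -0.1717  0.125 ] 5
top [0.4656 0.202  0.125 ] 1
top [0.4661 0.1863 0.125 ] 1
top [0.4663 0.1785 0.125 ] 1
top [0.4647 0.1686 0.125 ] 3
top [ 0.4662 -0.2052  0.125 ] 1
top [ 0.4665 -0.2169  0.125 ] 1
top [ 0.467  -0.2324  0.125 ] 1
top [ 0.4502 -0.0973  0.125 ] 1
side [0.584  0.2329 0.125 ] 8
side [0.5892 0.1986 0.125 ] 1
side [0.601  0.2036 0.125 ] 1
side [0.4563 0.1342 0.125 ] 1
side [0.5899 0.1752 0.125 ] 1
side [0.6025 0.1695 0.125 ] 5
side [ 0.4584 -0.1931  0.125 ] 2
side [ 0.4583 -0.21    0.125 ] 2
side [ 0.4588 -0.2236  0.125 ] 1
side [ 0.4587 -0.2402  0.125 ] 1
side [ 0.6316 -0.1874  0.125 ] 6
side [ 0.7431 -0.2507  0.125 ] 1
```

Request:
apply_moves(plan=[{"translation":[0,-0.002,0],"angular":[0,0,0],"hand":0.0},{"translation":[0,-0.002,0],"angular":[0,0,0],"hand":0.0},{"translation":[0,0,0],"angular":[0,0,0],"hand":0.0}])

```text
time_s: 7.5
eef_pos: [0.4578, -0.0236, 0.1505]
eef_rot: [0.003, 0.68, 0.734, 0.003]
wrist_force: [13.7, 6.2, -4.3]
opening: 0.09
```

Request:
apply_moves(plan=[{"translation":[0,-0.002,0],"angular":[0,0,0],"hand":0.0},{"translation":[0,-0.002,0],"angular":[0,0,0],"hand":0.0},{"translation":[0,0,0],"angular":[0,0,0],"hand":0.0}])

```text
time_s: 7.88
eef_pos: [0.4577, -0.0236, 0.1506]
eef_rot: [0.006, 0.68, 0.733, 0.007]
wrist_force: [34.1, 9.0, -20.0]
opening: 0.091
```

Run:
```python
from bench import ctrl
from h import *
crop(ctrl.camera("side"),"pics/s5.png",300,140,125,110,6)
crop(ctrl.camera("top"),"pics/t5.png",245,110,130,100,6)
```

```text
(no output)
```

View pics/s5.png

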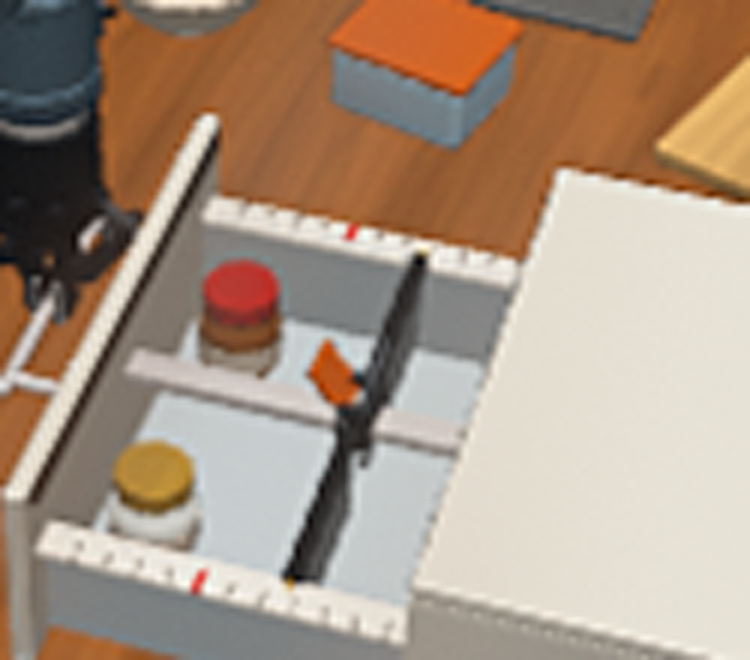

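View pics/t5.png

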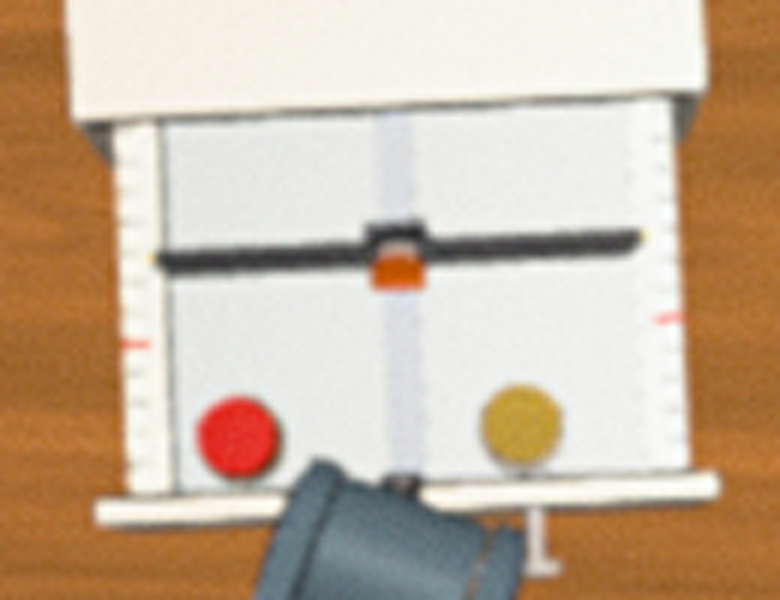

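The drawer is at its stop: 34 N with no further motion. Both jars are standing. I'll relax, let go and lift.

Request:
apply_moves(plan=[{"translation":[0,0.002,0],"angular":[0,0,0],"hand":0.0},{"translation":[0,0.001,0],"angular":[0,0,0],"hand":0.0},{"translation":[0,0,0],"angular":[0,0,0],"hand":0.034},{"translation":[0,0,0],"angular":[0,0,0],"hand":0.034},{"translation":[0,0,0],"angular":[0,0,0],"hand":0.034},{"translation":[0,0,0],"angular":[0,0,0],"hand":0.034}])

```text
time_s: 8.72
eef_pos: [0.453, -0.0242, 0.1492]
eef_rot: [-0.0, 0.679, 0.734, -0.0]
wrist_force: [-0.2, 0.1, 0.1]
opening: 0.398
```

Request:
apply_moves(plan=[{"translation":[0,0,-0.02],"angular":[0,0,0],"hand":0.034},{"translation":[0,0,-0.04],"angular":[0,0,0],"hand":0.05},{"translation":[0,0,-0.04],"angular":[0,0,0],"hand":0.06},{"translation":[0,0,0],"angular":[0,0,0],"hand":0.06}])

```text
time_s: 9.22
eef_pos: [0.4552, -0.0248, 0.2528]
eef_rot: [0.003, 0.679, 0.734, 0.001]
wrist_force: [0.2, 0.1, -0.8]
opening: 0.705
```

Run:
```python
from bench import ctrl
from h import *
crop(ctrl.camera("side"),"pics/s6.png",300,140,125,110,6)
crop(ctrl.camera("top"),"pics/t6.png",245,110,130,100,6)
print(ctrl.get_obs()["eef_pos"])
```

```text
[ 0.45313353 -0.02411897  0.24924328]
```

View pics/s6.png

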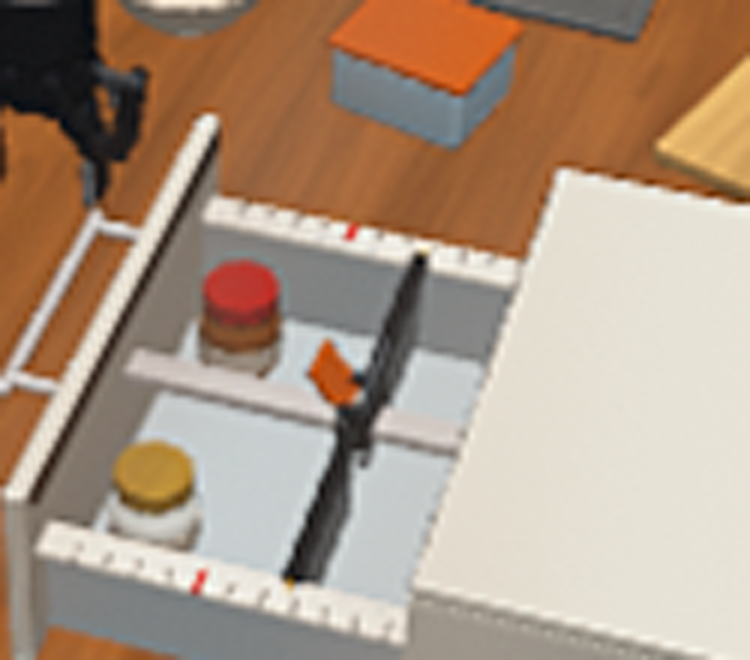

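View pics/t6.png

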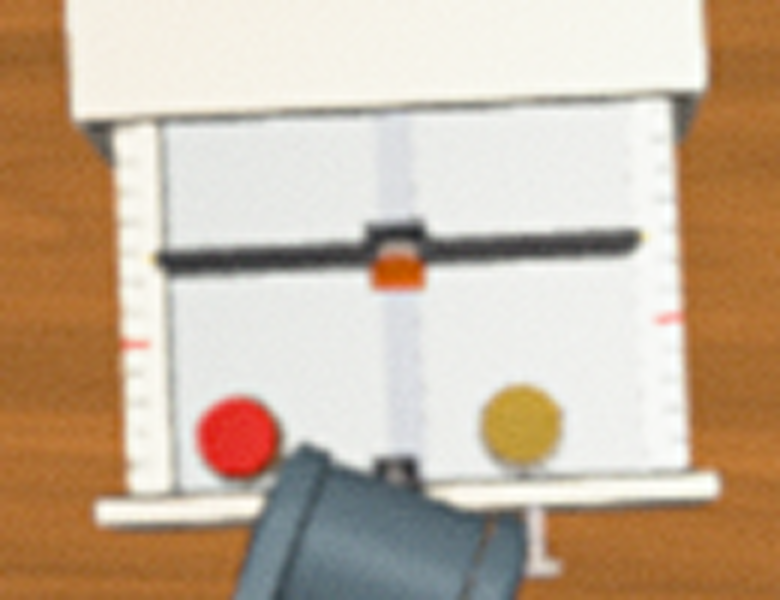

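Run:
```python
from bench import ctrl
from h import *
t=ctrl.camera("top");s=ctrl.camera("side")
T=lambda u,v:((u+.5)/6-.5+245,(v+.5)/6-.5+110)
S=lambda u,v:((u+.5)/6-.5+300,(v+.5)/6-.5+140)
def pr(n,a,b):
    m=(a+b)/2; print(n,a.round(4),b.round(4),m.round(4),"len",np.linalg.norm(a-b).round(4),"along XA",(m@XA).round(4),"yA",(m@YA).round(4),np.degrees(np.arctan2((b-a)[0],-(b-a)[1])).round(2))
pr("marks t",onz(t,T(135,344),.125),onz(t,T(669,318),.125))
pr("marks s",onz(s,S(351,232),.125),onz(s,S(200,582),.125))
pr("ptr t",onz(t,T(157,260),.128),onz(t,T(642,237),.128))
pr("ptr s",onz(s,S(420,254),.128),onz(s,S(291,583),.128))
for n,p in(("tabtop t",onz(t,T(396,230),.176)),("levertip t",onz(t,T(398,276),.167)),("lever tip s",onz(s,S(325,350),.167)),("bar end t",onz(t,T(557,574),.165)),("bar s",(onz(s,S(95,215),.165)+onz(s,S(8,385),.165))/2)): print(n,p.round(4),"XA",(p@XA).round(4),(p@YA).round(4))
```

```text
marks t [0.6047 0.1636 0.125 ] [ 0.6319 -0.1855  0.125 ] [ 0.6183 -0.0109  0.125 ] len 0.3501 along XA 0.6156 yA -0.0583 4.45
marks s [0.6035 0.1599 0.125 ] [ 0.6301 -0.1872  0.125 ] [ 0.6168 -0.0137  0.125 ] len 0.3482 along XA 0.6139 yA -0.0609 4.39
ptr t [0.66   0.1507 0.128 ] [ 0.6841 -0.1662  0.128 ] [ 0.6721 -0.0078  0.128 ] len 0.3179 along XA 0.6695 yA -0.0593 4.36
ptr s [0.6568 0.1529 0.128 ] [ 0.6828 -0.1688  0.128 ] [ 0.6698 -0.008   0.128 ] len 0.3227 along XA 0.6673 yA -0.0593 4.62
tabtop t [ 0.6772 -0.0073  0.176 ] XA 0.6747 -0.0592
levertip t [ 0.649  -0.0091  0.167 ] XA 0.6464 -0.0589
lever tip s [ 0.6426 -0.0042  0.167 ] XA 0.6404 -0.0535
bar end t [ 0.4616 -0.1162  0.165 ] XA 0.4514 -0.1513
bar s [ 0.4573 -0.0236  0.165 ] XA 0.4541 -0.0586
```

Run:
```python
from bench import ctrl
from h import *
o=ctrl.get_obs()
rows(o,.657*XA-.0592*YA+[0,0,.249],5)
```

```text
total 0.2077421099769517 rot 0.002277961188303276
[-0.0001  0.0415 -0.0003] [-0.0004 -0.0002  0.    ]
[-0.0001  0.0415 -0.0003] [-0.0004 -0.0002  0.    ]
[-0.0001  0.0415 -0.0003] [-0.0004 -0.0002  0.    ]
[-0.0001  0.0415 -0.0002] [-0.0004 -0.0002  0.    ]
[-0.0001  0.0415 -0.0002] [-0.0004 -0.0002  0.    ]
```

Request:
apply_moves(plan=[{"translation":[0,0.035,0],"angular":[0,0,0],"hand":0.066},{"translation":[0,0.05,0],"angular":[0,0,0],"hand":0.066},{"translation":[0,0.05,0],"angular":[0,0,0],"hand":0.066},{"translation":[0,0.045,0],"angular":[0,0,0],"hand":0.066},{"translation":[0,0.0275,0],"angular":[0,0,0],"hand":0.066},{"translation":[0,0,0],"angular":[0,0,0],"hand":0.066},{"translation":[0,0,0.025],"angular":[0,0,0],"hand":0.066},{"translation":[0,0,0.025],"angular":[0,0,0],"hand":0.066},{"translation":[0,0,0],"angular":[0,0,0],"hand":0.066},{"translation":[0,0,0],"angular":[0,0,0],"hand":0.066}])

```text
time_s: 10.68
eef_pos: [0.6599, -0.0082, 0.2]
eef_rot: [0.0, 0.679, 0.734, 0.0]
wrist_force: [0.3, -0.3, 0.1]
opening: 0.776
```

Run:
```python
from bench import ctrl
from h import *
crop(ctrl.camera("side"),"pics/s7.png",300,140,125,110,6)
crop(ctrl.camera("top"),"pics/t7.png",245,110,130,100,6)
o=ctrl.get_obs();p=o["eef_pos"];print(p@XA,p@YA,p[2],o["opening"])
```

```text
0.6580563073619065 -0.058924233424461445 0.20088224089246395 0.7738908881369627
```

View pics/s7.png

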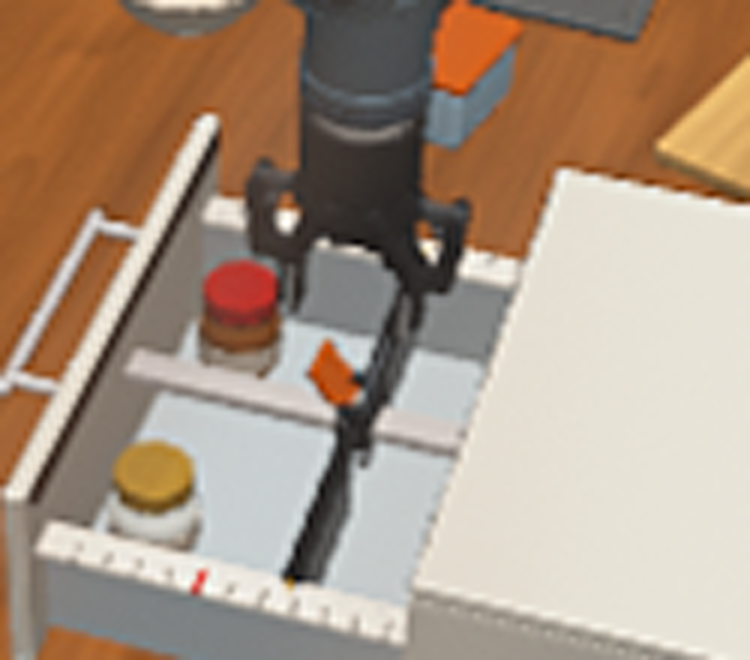

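View pics/t7.png

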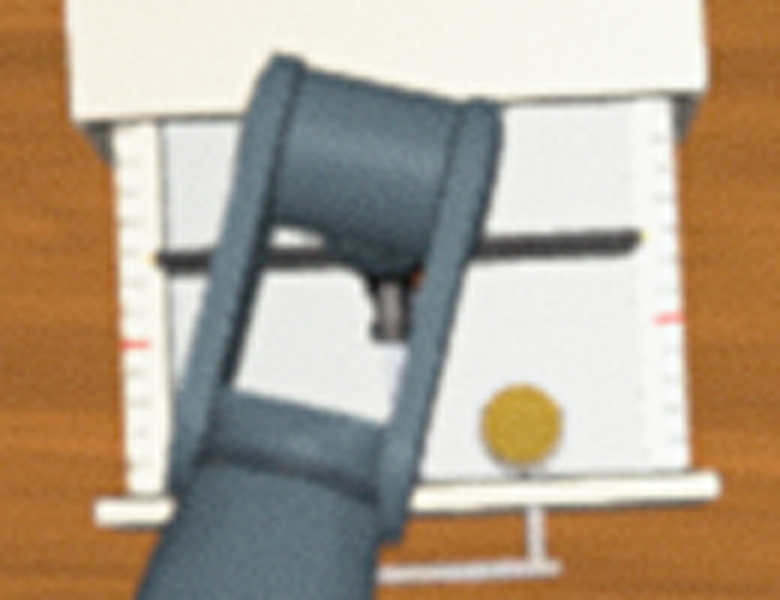

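Fingertips are at (290,305) and (408,320), either side of the lever and tab. Both pointers and the right-hand mark are in view. I'm lowering slowly.

Request:
apply_moves(plan=[{"translation":[0,-0.001,0.016],"angular":[0,0,0],"hand":0.066},{"translation":[0,0,0.016],"angular":[0,0,0],"hand":0.066},{"translation":[0,0,0.014],"angular":[0,0,0],"hand":0.066},{"translation":[0,0,0.008],"angular":[0,0,0],"hand":0.066},{"translation":[0,0,0],"angular":[0,0,0],"hand":0.066},{"translation":[0,0,0],"angular":[0,0,0],"hand":0.066}])

```text
time_s: 11.52
eef_pos: [0.6595, -0.0083, 0.1458]
eef_rot: [0.0, 0.679, 0.734, 0.0]
wrist_force: [0.5, -0.3, 1.1]
opening: 0.772
```

Run:
```python
from bench import ctrl
from h import *
crop(ctrl.camera("side"),"pics/s8.png",300,140,125,110,6)
o=ctrl.get_obs();p=o["eef_pos"];print(p@XA,p@YA,p[2],o["opening"])
```

```text
0.6570518442729709 -0.05887158640004887 0.14599930776752496 0.7743679674404212
```

View pics/s8.png

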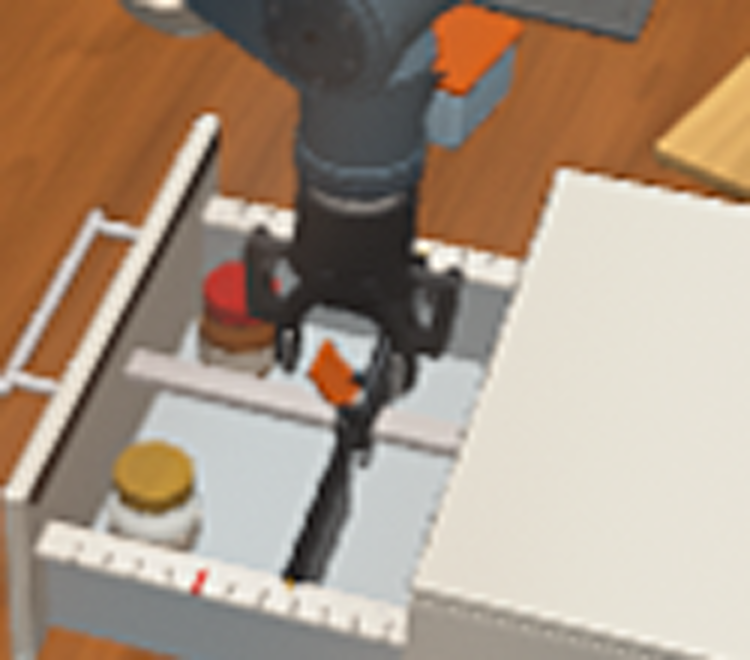

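Request:
apply_moves(plan=[{"translation":[0,-0.005,0],"angular":[0,0,0],"hand":0.066},{"translation":[0,-0.004,0],"angular":[0,0,0],"hand":0.066},{"translation":[0,-0.004,0],"angular":[0,0,0],"hand":0.066},{"translation":[0,-0.005,0],"angular":[0,0,0],"hand":0.066},{"translation":[0,-0.006,0],"angular":[0,0,0],"hand":0.066},{"translation":[0,-0.006,0],"angular":[0,0,0],"hand":0.066},{"translation":[0,-0.006,0],"angular":[0,0,0],"hand":0.066},{"translation":[0,-0.006,0],"angular":[0,0,0],"hand":0.066},{"translation":[0,-0.004,0],"angular":[0,0,0],"hand":0.066},{"translation":[0,-0.002,0],"angular":[0,0,0],"hand":0.066}])

```text
time_s: 12.82
eef_pos: [0.611, -0.012, 0.1454]
eef_rot: [0.0, 0.679, 0.734, 0.0]
wrist_force: [3.2, 0.5, 2.4]
opening: 0.777
```

Run:
```python
from bench import ctrl
from h import *
crop(ctrl.camera("side"),"pics/s9.png",300,140,125,110,6)
crop(ctrl.camera("top"),"pics/t9.png",245,110,130,100,6)
o=ctrl.get_obs();p=o["eef_pos"];print(p@XA,p@YA,p[2],o["opening"])
```

```text
0.6081681652489294 -0.05882004698689896 0.14517352039662795 0.7690322350568473
```

View pics/s9.png

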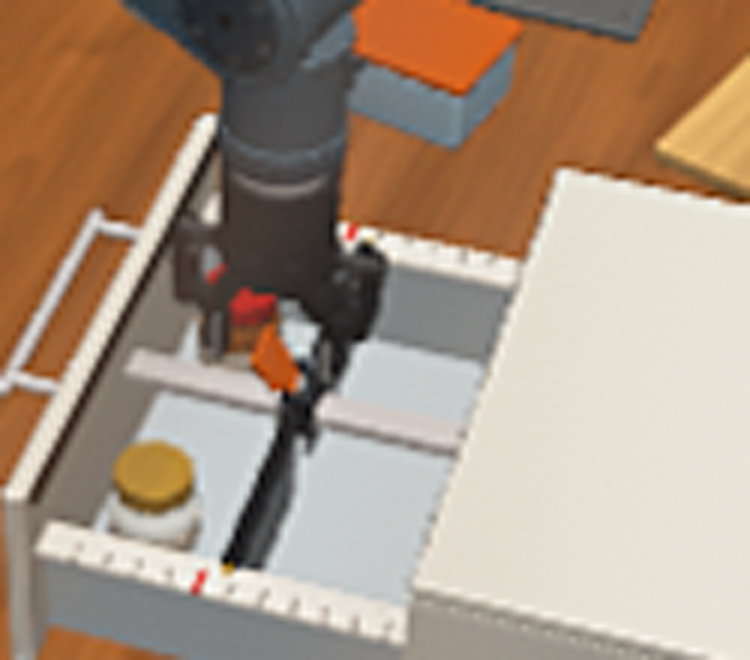

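View pics/t9.png

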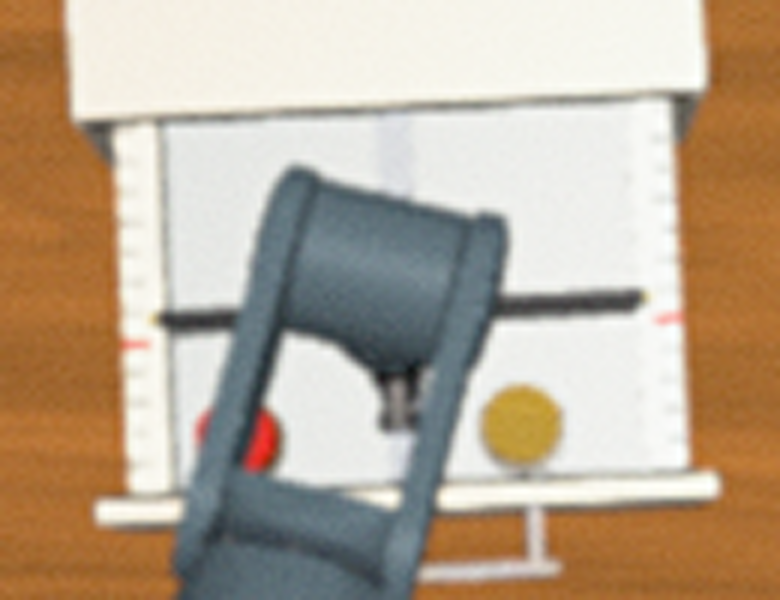

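```bash
cat >> h.py <<'E'
def comp(c,pts,x0,y0,f=6):
    q=[((u+.5)/f-.5+x0,(v+.5)/f-.5+y0) for u,v in pts]
    return [onz(c,p,z)@XA for p,z in zip(q,(.125,.125,.128,.128)[:len(q)])]
E
python3 - <<'E'
from bench import ctrl
from h import *
t=ctrl.camera("top");s=ctrl.camera("side")
print(comp(t,[(134,344),(669,318)],245,110), comp(t,[(156,319),(644,296)],245,110))
print(comp(s,[(351,232),(200,582)],300,140), comp(s,[(368,238),(228,567)],300,140))
for zz in (.125,.128):print(zz,[ (onz(s,((u+.5)/6-.5+300,(v+.5)/6-.5+140),zz)@XA).round(4) for u,v in((368,238),(228,567))])
E
```

```text
[np.float64(0.6154664819076283), np.float64(0.6157599778515424)] [np.float64(0.6312206475696309), np.float64(0.6309817400242373)]
[np.float64(0.6139572699137078), np.float64(0.6138898147180022)] [np.float64(0.6270289470439455), np.float64(0.626528548353149)]
0.125 [np.float64(0.627), np.float64(0.6265)]
0.128 [np.float64(0.6278), np.float64(0.6273)]
```

Request:
apply_moves(plan=[{"translation":[0,-0.003,0],"angular":[0,0,0],"hand":0.066},{"translation":[0,-0.004,0],"angular":[0,0,0],"hand":0.066},{"translation":[0,-0.003,0],"angular":[0,0,0],"hand":0.066},{"translation":[0,-0.001,0],"angular":[0,0,0],"hand":0.066},{"translation":[0,0,0],"angular":[0,0,0],"hand":0.066}])

```text
time_s: 13.65
eef_pos: [0.5998, -0.0127, 0.1451]
eef_rot: [-0.0, 0.679, 0.734, -0.0]
wrist_force: [0.0, -0.3, -0.6]
opening: 0.772
```

Run:
```python
from bench import ctrl
from h import *
s=ctrl.camera("side");t=ctrl.camera("top")
crop(s,"pics/s10.png",325,225,30,25,20)
crop(s,"pics/s10b.png",345,170,30,25,20)
a=cv2.imread("pics/s10.png");b=cv2.imread("pics/s10b.png");cv2.imwrite("pics/s10c.png",cv2.resize(np.hstack([a,b]),None,fx=.66,fy=.66))
crop(t,"pics/t10.png",260,155,30,20,20);crop(t,"pics/t10b.png",340,150,30,20,20)
a=cv2.imread("pics/t10.png");b=cv2.imread("pics/t10b.png");cv2.imwrite("pics/t10c.png",cv2.resize(np.hstack([a,b]),None,fx=.66,fy=.66))
o=ctrl.get_obs();p=o["eef_pos"];print(p@XA,p@YA,p[2],o["opening"])
```

```text
0.5971039579742797 -0.05859678203366714 0.14516117302962578 0.7755160347837988
```

View pics/s10c.png

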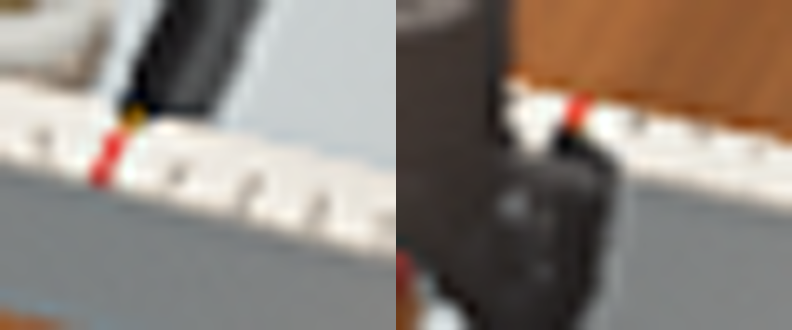

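View pics/t10c.png

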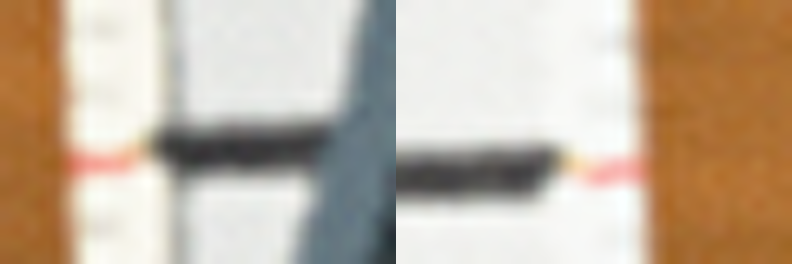

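The pointers are about 3.5–4 mm behind the marks. In the top view the left pointer is at (148,145) and its mark at (100,163); on the right they are at (568,162) and (612,174).

Request:
apply_moves(plan=[{"translation":[0,-0.002,0],"angular":[0,0,0],"hand":0.066},{"translation":[0,-0.001,0],"angular":[0,0,0],"hand":0.066},{"translation":[0,0,0],"angular":[0,0,0],"hand":0.066}])

```text
time_s: 14.12
eef_pos: [0.5972, -0.0128, 0.1453]
eef_rot: [-0.0, 0.679, 0.734, 0.0]
wrist_force: [0.9, 0.0, -1.2]
opening: 0.768
```

```bash
cat > look.py <<'E'
import sys
from bench import ctrl
from h import *
k=sys.argv[1]
o=ctrl.get_obs();p=o["eef_pos"];print(p@XA,p@YA,p[2],o["opening"],o["wrist_force"])
S=[ctrl.camera("side")["img"].astype(float) for _ in range(2)];s=ctrl.camera("side");s["img"]=((S[0]+S[1]+s["img"])/3).astype(np.uint8)
S=[ctrl.camera("top")["img"].astype(float) for _ in range(2)];t=ctrl.camera("top");t["img"]=((S[0]+S[1]+t["img"])/3).astype(np.uint8)
def g(c,x,y,f=13):
    crop(c,"pics/_.png",x,y,30,20,f);return cv2.imread("pics/_.png")
cv2.imwrite(f"pics/c{k}.png",np.vstack([np.hstack([g(s,345,170),g(s,325,228)]),np.hstack([g(t,260,155),g(t,340,150)])]))
crop(s,f"pics/z{k}.png",310,140,90,70,8)
E
python3 look.py 11
```

```text
0.5944821137898596 -0.05861564095934236 0.14528042614943093 0.7676113199872323 [ 0.86178072  0.01199756 -1.23813111]
```

View pics/c11.png

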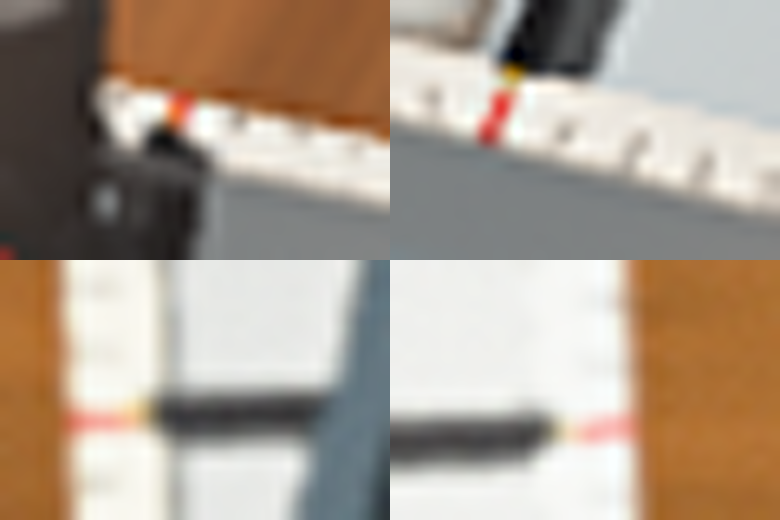

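View pics/z11.png

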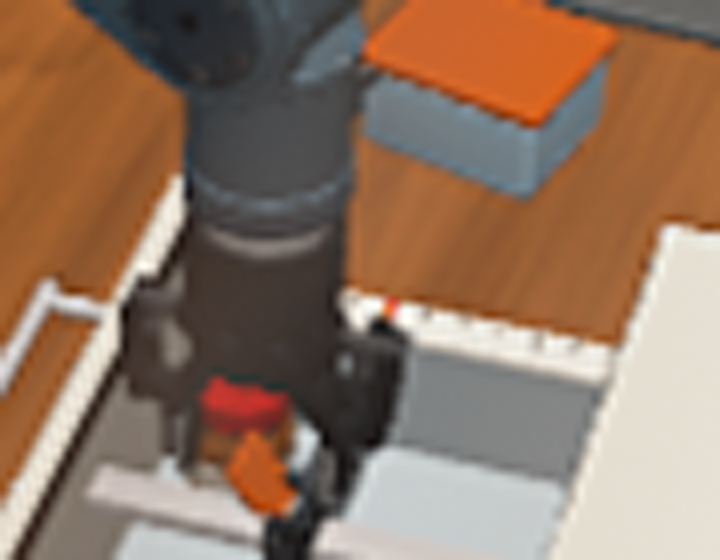

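```bash
cat > meas.py <<'E'
from bench import ctrl
from h import *
def avg(n,k=4):
    c=ctrl.camera(n);a=c["img"].astype(float)
    for _ in range(k-1):a+=ctrl.camera(n)["img"]
    c["f"]=a/k;return c
def cen(W,x0,y0):
    ys,xs=np.mgrid[0:W.shape[0],0:W.shape[1]];return np.array([(W*xs).sum(),(W*ys).sum()])/W.sum()+[x0,y0]
def meas(c):
    f=c["f"];out=[]
    M=np.array([.6148*XA-.0592*YA]).ravel()+[0,0,.125]
    for sgn in(1,-1):
        w=M+sgn*.173*YA; 
        u,v=proj(c,w).round().astype(int)
        b=f[v-8:v+9,u-10:u+11];r,g,bl=b[...,0],b[...,1],b[...,2]
        red=np.clip(np.minimum(r-g,r-bl)-45,0,None)
        red*= (g<200)|(r>225)
        # keep within the rim, close to predicted mark
        ys,xs=np.mgrid[v-8:v+9,u-10:u+11]
        X=np.array([[onz(c,(xx,yy),.125) for xx,yy in zip(a,d)] for a,d in zip(xs,ys)])
        dx=X@XA-M@XA;dy=(X@YA-M@YA)*sgn
        R_=red*((abs(dx)<.012)&(dy>.165)&(dy<.1825)); Y_=np.clip(np.minimum(r,g)-bl-35,0,None)*((abs(dx)<.02)&(dy>.148)&(dy<.166))
        pm=cen(R_,u-10,v-8) if R_.sum()>0 else None; py=cen(Y_,u-10,v-8) if Y_.sum()>0 else None
        m=onz(c,pm,.125)@XA if pm is not None else np.nan; p=onz(c,py,.127) if py is not None else np.full(3,np.nan)
        out.append((sgn,m.round(4),(p@XA).round(4),((p-M)@YA*sgn).round(4),"behind mm",((p@XA-m)*1e3).round(2),R_.sum().round(),Y_.sum().round()))
    return out
if __name__=="__main__":
    for n in("top","side"):
        for o in meas(avg(n)):print(n,*o)
E
python3 meas.py
```

```text
top 1 0.6151 0.6171 0.1638 behind mm 1.97 122.0 28.0
top -1 0.6157 nan nan behind mm nan 122.0 0.0
side 1 0.6143 nan nan behind mm nan 292.0 0.0
side -1 0.613 0.6132 0.1606 behind mm 0.19 364.0 91.0
```

The measurements say 0.2–2 mm behind, and the finger geometry says about 0.5 mm. I'll pull 1 mm more, then narrow the fingers while backing the hand so the rear pad stays on the tab.

Request:
apply_moves(plan=[{"translation":[0,-0.001,0],"angular":[0,0,0],"hand":0.066},{"translation":[0,0.001,0],"angular":[0,0,0],"hand":0.064},{"translation":[0,0.001,0],"angular":[0,0,0],"hand":0.062},{"translation":[0,0.001,0],"angular":[0,0,0],"hand":0.06},{"translation":[0,0.001,0],"angular":[0,0,0],"hand":0.058},{"translation":[0,0.001,0],"angular":[0,0,0],"hand":0.056},{"translation":[0,0.001,0],"angular":[0,0,0],"hand":0.054},{"translation":[0,0.001,0],"angular":[0,0,0],"hand":0.052},{"translation":[0,0.001,0],"angular":[0,0,0],"hand":0.05},{"translation":[0,0,0],"angular":[0,0,0],"hand":0.05}])

```text
time_s: 16.08
eef_pos: [0.6043, -0.0124, 0.1453]
eef_rot: [-0.0, 0.679, 0.734, -0.0]
wrist_force: [-0.3, 1.1, 0.0]
opening: 0.586
```

```bash
python3 meas.py; python3 look.py 12
```

```text
top 1 0.6151 nan nan behind mm nan 124.0 0.0
top -1 0.6157 nan nan behind mm nan 120.0 0.0
side 1 0.6142 nan nan behind mm nan 333.0 0.0
side -1 0.613 0.6116 0.1613 behind mm -1.34 374.0 181.0
0.6015445263242796 -0.058763078728205964 0.14530133016066854 0.584838816714974 [ 0.28214698 -0.23613978  0.69635624]
```

View pics/c12.png

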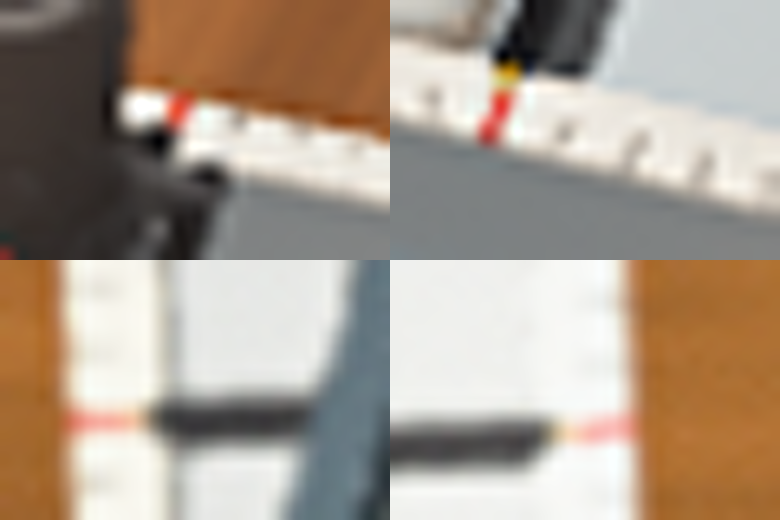

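View pics/z12.png

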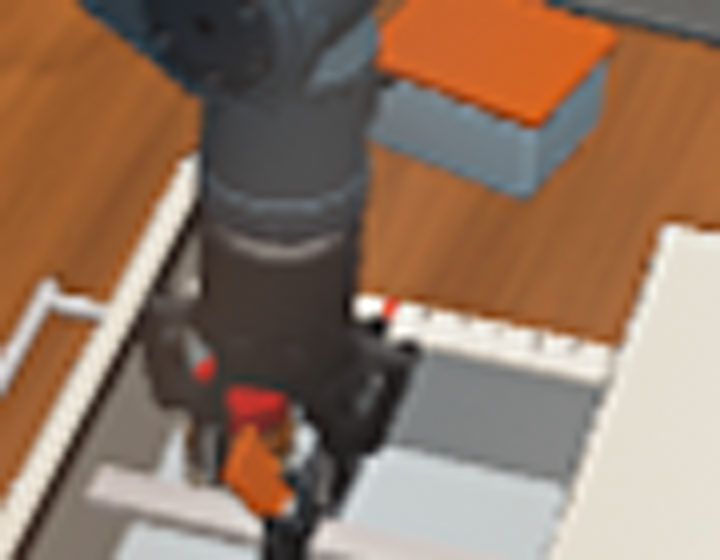

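The pointers are on the marks: top view left (145,419), right (560,433); side view (509,75), against a mark line at about 515 there. Now I'll squeeze gradually.

Request:
apply_moves(plan=[{"translation":[0,0.001,0],"angular":[0,0,0],"hand":0.048},{"translation":[0,0.001,0],"angular":[0,0,0],"hand":0.046},{"translation":[0,0.001,0],"angular":[0,0,0],"hand":0.044},{"translation":[0,0.001,0],"angular":[0,0,0],"hand":0.042},{"translation":[0,0.001,0],"angular":[0,0,0],"hand":0.04},{"translation":[0,0,0],"angular":[0,0,0],"hand":0.04}])

```text
time_s: 17.52
eef_pos: [0.6097, -0.012, 0.146]
eef_rot: [0.0, 0.679, 0.734, 0.0]
wrist_force: [-1.8, 0.8, 6.2]
opening: 0.476
```

```bash
python3 meas.py; python3 look.py 13
```

```text
top 1 0.6151 nan nan behind mm nan 120.0 0.0
top -1 0.6158 nan nan behind mm nan 118.0 0.0
side 1 0.6143 nan nan behind mm nan 292.0 0.0
side -1 0.6129 0.6132 0.1605 behind mm 0.27 360.0 80.0
0.6069462949809885 -0.058742884160798065 0.1460116152983984 0.47209097443231074 [-2.71633595  0.50595151  6.48472175]
```

View pics/c13.png

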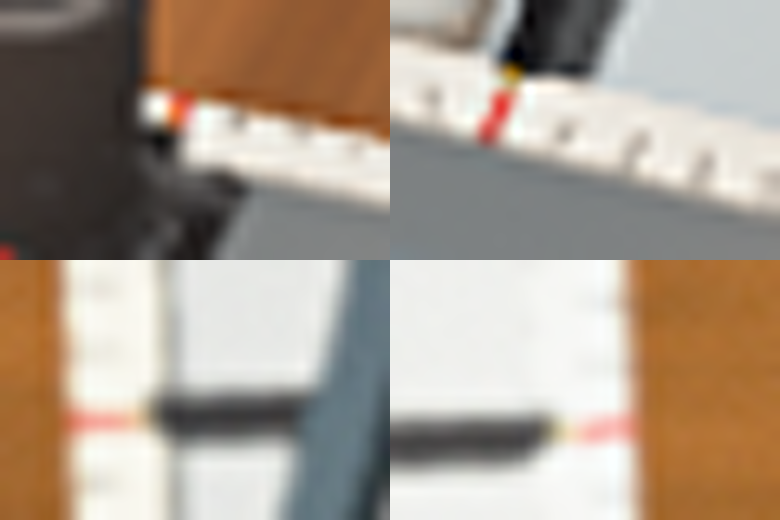

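View pics/z13.png

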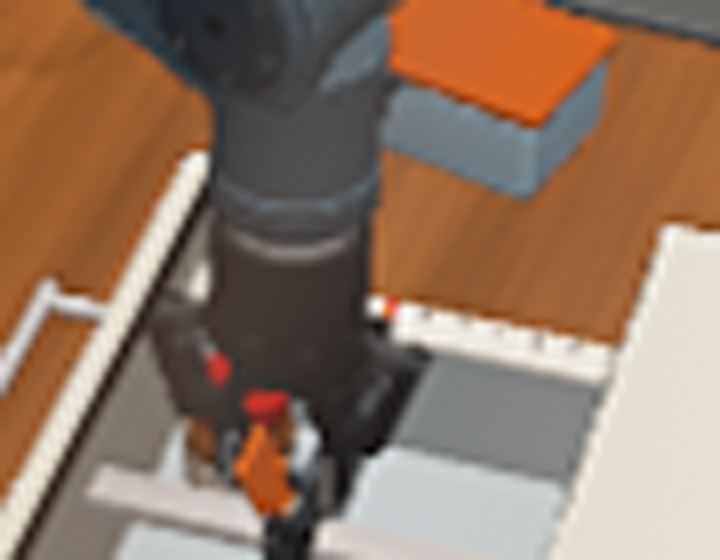

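Request:
apply_moves(plan=[{"translation":[0,0.0005,0],"angular":[0,0,0],"hand":0.038},{"translation":[0,0.001,0],"angular":[0,0,0],"hand":0.036},{"translation":[0,0.001,0],"angular":[0,0,0],"hand":0.034},{"translation":[0,0.001,0],"angular":[0,0,0],"hand":0.032},{"translation":[0,0.001,0],"angular":[0,0,0],"hand":0.03},{"translation":[0,0.001,0],"angular":[0,0,0],"hand":0.028},{"translation":[0,0,0],"angular":[0,0,0],"hand":0.028}])

```text
time_s: 19.1
eef_pos: [0.6161, -0.0116, 0.1471]
eef_rot: [0.001, 0.679, 0.734, 0.001]
wrist_force: [-2.3, 1.3, 9.6]
opening: 0.329
```

```bash
python3 meas.py; python3 look.py 14
```

```text
top 1 0.6151 0.6176 0.1639 behind mm 2.47 124.0 20.0
top -1 0.6157 nan nan behind mm nan 121.0 0.0
side 1 0.614 nan nan behind mm nan 305.0 0.0
side -1 0.613 0.6132 0.1604 behind mm 0.16 373.0 88.0
0.6134435975034965 -0.058798935162003504 0.14711596206187977 0.33074156286793016 [-2.06709812  2.06350859  8.79337138]
```

View pics/c14.png

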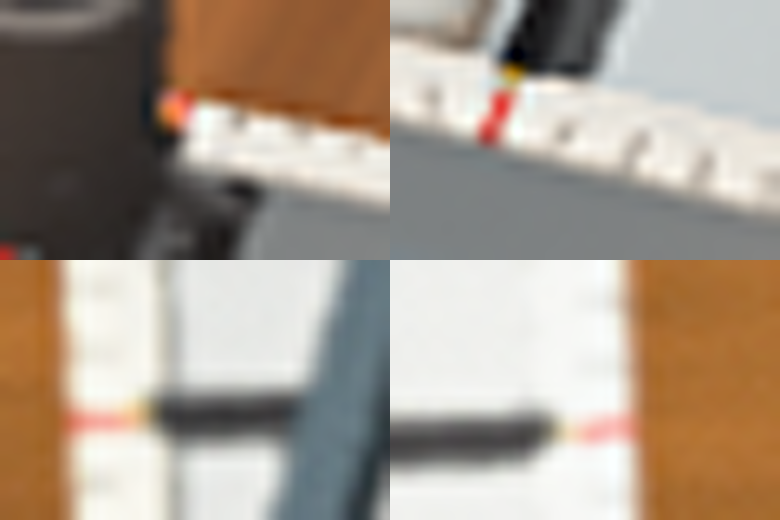

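Request:
apply_moves(plan=[{"translation":[0,0.0005,0],"angular":[0,0,0],"hand":0.026},{"translation":[0,0.0005,0],"angular":[0,0,0],"hand":0.024},{"translation":[0,0.0005,0],"angular":[0,0,0],"hand":0.022},{"translation":[0,0.0005,0],"angular":[0,0,0],"hand":0.02},{"translation":[0,0,0],"angular":[0,0,0],"hand":0.015},{"translation":[0,0,0],"angular":[0,0,0],"hand":0.01},{"translation":[0,0,0],"angular":[0,0,0],"hand":0.0},{"translation":[0,0,0],"angular":[0,0,0],"hand":0.0},{"translation":[0,0,0],"angular":[0,0,0],"hand":0.0}])

```text
time_s: 20.92
eef_pos: [0.6194, -0.0113, 0.1477]
eef_rot: [0.002, 0.679, 0.734, 0.002]
wrist_force: [4.4, 2.9, 9.3]
opening: 0.245
```

```bash
python3 meas.py; python3 look.py 15
```

```text
top 1 0.6151 0.6174 0.1635 behind mm 2.32 122.0 29.0
top -1 0.6157 nan nan behind mm nan 118.0 0.0
side 1 0.6144 nan nan behind mm nan 276.0 0.0
side -1 0.613 0.6132 0.1606 behind mm 0.2 372.0 91.0
0.6166704213882567 -0.05882425405961635 0.14772357506280837 0.24278907915430858 [4.7896331  1.77176658 9.55921284]
```

View pics/c15.png

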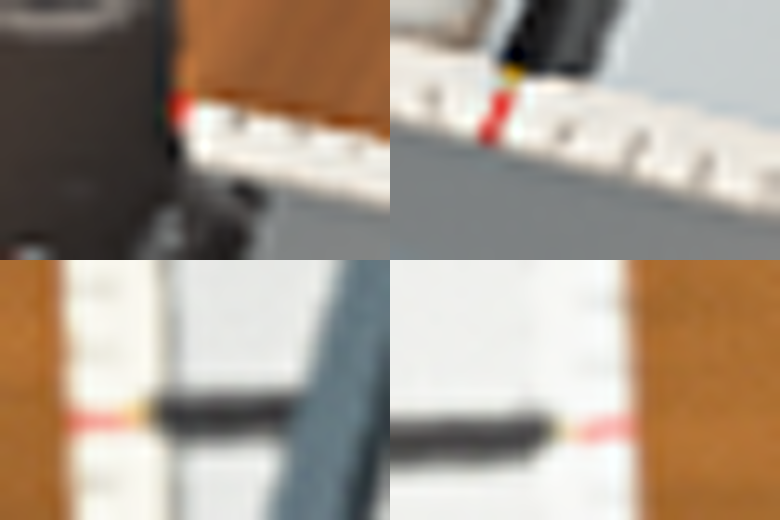

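View pics/z15.png

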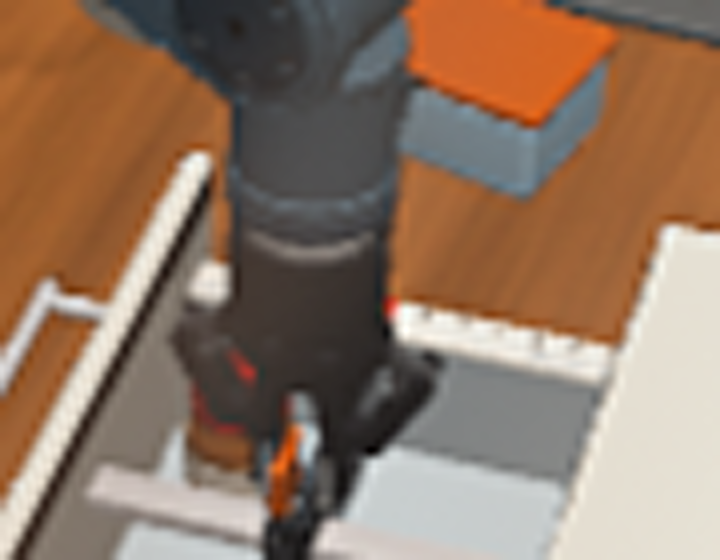

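The lever is shut upright against the tab: orange strip at (285,470) and opening 20.7 mm, with no further closing. The pointers are about 1 mm behind. I'll nudge forward gently; that pulls towards the drawer's stop.

Request:
apply_moves(plan=[{"translation":[0,-0.001,0],"angular":[0,0,0],"hand":0.0},{"translation":[0,-0.001,0],"angular":[0,0,0],"hand":0.0},{"translation":[0,0,0],"angular":[0,0,0],"hand":0.0}])

```text
time_s: 22.0
eef_pos: [0.6193, -0.0113, 0.1478]
eef_rot: [0.004, 0.679, 0.734, 0.004]
wrist_force: [13.8, 3.8, 3.3]
opening: 0.241
```

```bash
python3 meas.py; python3 look.py 16
```

```text
top 1 0.6151 0.6172 0.1641 behind mm 2.06 122.0 10.0
top -1 0.6157 nan nan behind mm nan 122.0 0.0
side 1 0.6144 nan nan behind mm nan 276.0 0.0
side -1 0.6129 0.6131 0.1604 behind mm 0.25 359.0 79.0
0.6165770123134514 -0.05877824511588772 0.14775660697803994 0.24447344456196524 [14.11863734  3.03567315  3.77423872]
```

View pics/c16.png

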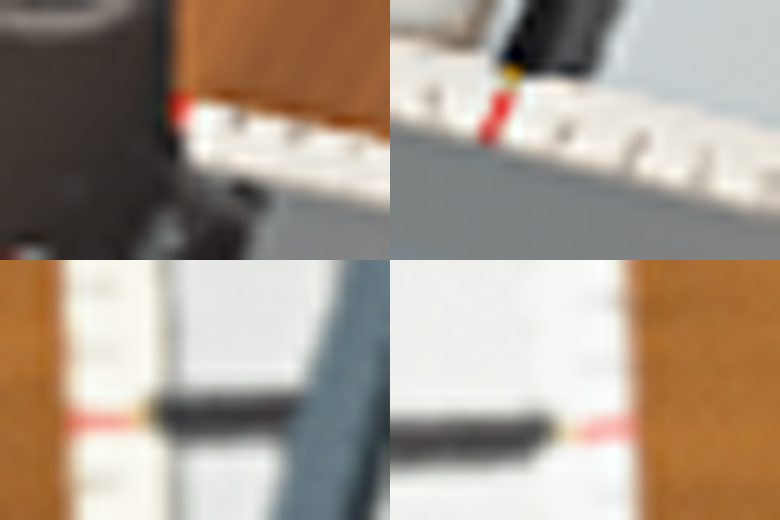

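Request:
apply_moves(plan=[{"translation":[0,-0.001,0],"angular":[0,0,0],"hand":0.0},{"translation":[0,0,0],"angular":[0,0,0],"hand":0.0}])

```text
time_s: 22.95
eef_pos: [0.6188, -0.0114, 0.1478]
eef_rot: [0.004, 0.679, 0.734, 0.004]
wrist_force: [15.9, 3.5, 2.5]
opening: 0.244
```

```bash
python3 meas.py|grep 'side -1';python3 -c "
from bench import ctrl
from h import *
o=ctrl.get_obs();print(o['eef_pos']@XA,o['eef_rot'])"
```

```text
side -1 0.613 0.6133 0.1607 behind mm 0.26 369.0 57.0
0.6160341090405431 [0.00426418 0.67937355 0.73376931 0.00400037]
```

Request:
apply_moves(plan=[{"translation":[0,-0.0007,0],"angular":[0,0,0],"hand":0.0},{"translation":[0,0,0],"angular":[0,0,0],"hand":0.0}])

```text
time_s: 23.6
eef_pos: [0.6182, -0.0114, 0.1477]
eef_rot: [0.004, 0.679, 0.734, 0.004]
wrist_force: [16.0, 3.2, 2.0]
opening: 0.242
```

```bash
python3 meas.py; python3 look.py 17
```

```text
top 1 0.6151 nan nan behind mm nan 126.0 0.0
top -1 0.6157 nan nan behind mm nan 122.0 0.0
side 1 0.6142 nan nan behind mm nan 315.0 0.0
side -1 0.613 0.6126 0.1611 behind mm -0.4 378.0 126.0
0.6154944224692606 -0.05881377788590144 0.14775886329503377 0.24281808111443093 [16.27705419  3.35417726  1.62819751]
```

View pics/c17.png

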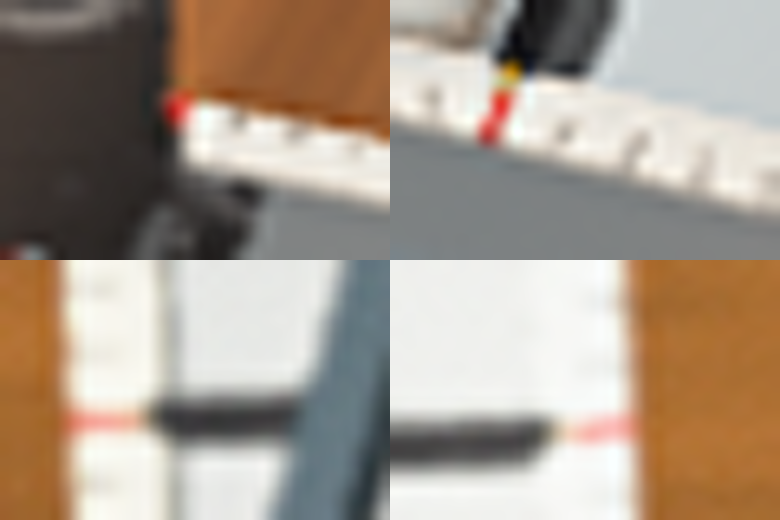

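The pointers now coincide with the marks in both views. I'll take most of the pull off so nothing creeps, then do a final look.

Request:
apply_moves(plan=[{"translation":[0,0.001,0],"angular":[0,0,0],"hand":0.0},{"translation":[0,0.001,0],"angular":[0,0,0],"hand":0.0},{"translation":[0,0,0],"angular":[0,0,0],"hand":0.0},{"translation":[0,0,0],"angular":[0,0,0],"hand":0.0}])

```text
time_s: 24.8
eef_pos: [0.6183, -0.0114, 0.1478]
eef_rot: [0.003, 0.679, 0.734, 0.003]
wrist_force: [6.7, 2.4, 8.0]
opening: 0.245
```

```bash
python3 meas.py; python3 look.py 18
python3 - <<'E'
from bench import ctrl
from h import *
s=ctrl.camera("side");crop(s,"pics/l18.png",325,180,40,40,14)
crop(s,"pics/f18.png",100,60,420,300,1.8)
E
```

```text
top 1 0.6151 nan nan behind mm nan 127.0 0.0
top -1 0.6157 nan nan behind mm nan 125.0 0.0
side 1 0.6142 nan nan behind mm nan 318.0 0.0
side -1 0.6129 0.6128 0.1604 behind mm -0.06 361.0 110.0
0.6155640498936985 -0.058779722512524786 0.14774812309934784 0.24368536352560607 [7.6277397  3.2610328  6.88715009]
```

View pics/l18.png

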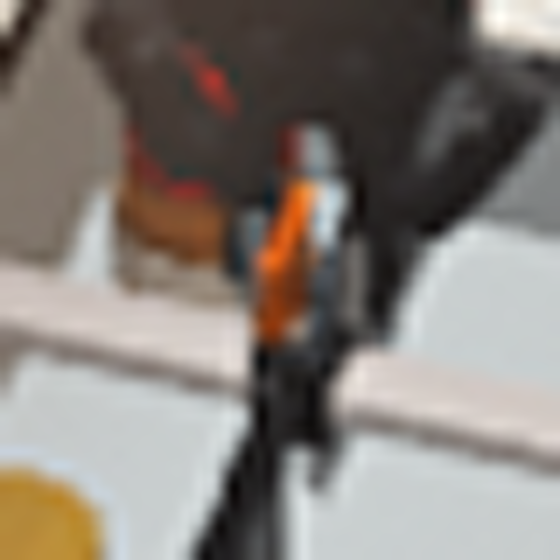

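View pics/f18.png

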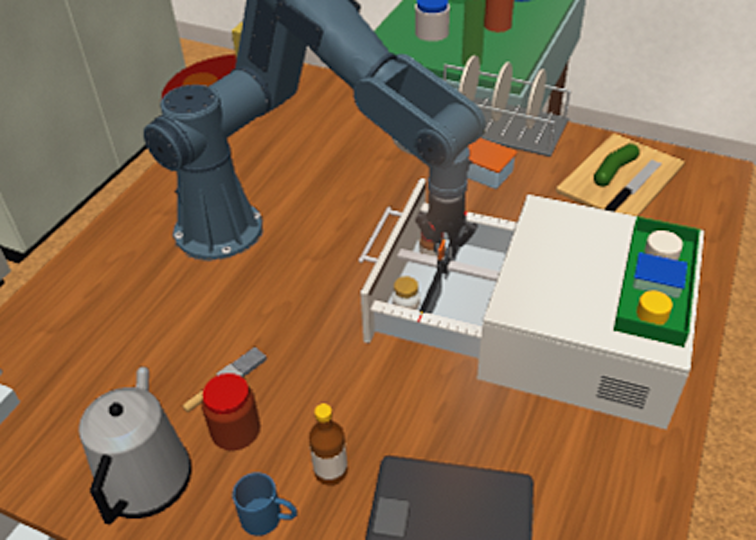

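View pics/c18.png

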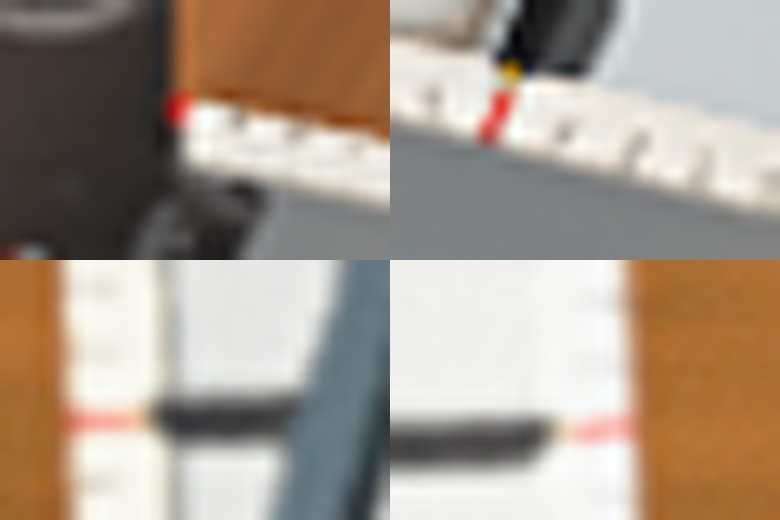

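Run:
```python
from bench import ctrl
from h import *
s=ctrl.camera("side")
tab=.6147+.009
for th in(0,.15,.3):
  for w in(-.018,.018):
    L=[]
    for l in(.008,.040):
      p=(tab-.0155-l*np.sin(th))*XA+(-.059+w)*YA+[0,0,.136+l*np.cos(th)]
      u=proj(s,p);L.append(((u-[325,180]+.5)*14-.5).round())
    print(th,w,L)
im=s["img"][180:220,325:365].astype(int);m=(im[...,0]>180)&(im[...,1]<150)&(im[...,2]<70)
for r in range(8,28):
  x=np.where(m[r,10:30])[0]+10
  if len(x):print(r*14+7,(x.min()*14,x.max()*14+14))
```

```text
0 -0.018 [array([272., 347.]), array([275., 264.])]
0 0.018 [array([308., 264.]), array([312., 180.])]
0.15 -0.018 [array([267., 347.]), array([254., 260.])]
0.15 0.018 [array([304., 263.]), array([291., 177.])]
0.3 -0.018 [array([263., 346.]), array([233., 259.])]
0.3 0.018 [array([300., 263.]), array([271., 176.])]
189 (np.int64(294), np.int64(308))
203 (np.int64(294), np.int64(308))
217 (np.int64(280), np.int64(308))
231 (np.int64(280), np.int64(294))
245 (np.int64(266), np.int64(294))
259 (np.int64(266), np.int64(280))
```

Run:
```python
from bench import ctrl
print(ctrl.hand_in()); print(ctrl.get_obs()["time_s"])
```

```text
the job is handed in; nothing more can be done
None
the job is handed in; nothing more can be done
```

I handed the job in with the gripper still holding the tab and the shut lever at the marks, at about 26 s of the 58 s allowed.

- **Drawer:** I pulled it by the bar to its stop, where the force rose to 34 N with no further motion. That was about 141 mm of hand travel rather than the stated 130, so it started a little further in than half-way. The red marks did not move when I let go.
- **Divider:** I drew it forward by its tab until both pointers met the marks.
- **Lever:** I squeezed it shut while holding the divider there. The squeeze let the divider drift about 1 mm back, so I pulled it forward again against the cam (about 16 N) and then eased off to about 8 N.

**Last checks**
- **Pointers:** the side view puts the right pointer 0.1 mm from its mark, and the finger geometry agrees to about 0.2 mm. In the top view both pointers lie in line with the marks by eye, but the automatic colour measurement found neither there. Along the way the two views disagreed by up to about 2 mm, so I trust the position to about 1 mm. The gripper hid the left pointer from the side.
- **Lever:** it stands upright in the side picture, within about 0.05 rad of shut. The gripper reads 20.7 mm and has stopped closing; the bar also read about 2.5 mm under its true size, so this fits the 22.5 mm of tab and shut lever.
- **Jars and table:** the brass-lidded jar is clearly standing, and the visible part of the red-lidded jar, half hidden by the hand, looks upright. Nothing on the table looks moved, though I judged that by eye.

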